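# Clamp the cover of a test chamber crisscross

### The job

Clamp the cover of the square test chamber down on its seal with the four clamping knobs at its corners, in two passes, both crisscross (after the first knob of a pass always the one diagonally opposite, then the remaining two). In the first pass turn each knob clockwise only until it lightly bears on the cover, in the second turn each on until it is firmly tight; do not overtighten any, that would crush the seal.

Things in the scene. Friction and masses are not known exactly. Their poses are not given: they have to be found in the camera images.
- chamber: Test chamber, fixed to the table: 176 mm square aluminium base, rubber seal, on it a loose 128x128x8 mm cover with a clear window (its top about 42 mm above the table). At each corner a post with a bridge arm (top 66 mm above the table) that carries a clamping screw at (+-43, +-43) mm in the chamber's x, y. Origin: centre of the underside, z up. Screws 1, 2, 3, 4 go round the cover: 1 is opposite 3, 2 opposite 4.
- knob_1 (a point): Centre of the knob of screw 1 (far left corner, seen from the robot): round black fluted knob, 44 mm wide, 26 mm high, axis upright, centre 93 mm above the table, 14 mm of air between it and the bridge arm's top below. It keeps its height when turned. Clockwise from above tightens. Dry friction of 0.34 N m either way holds it where it is left (at rest it can carry any part of that). Starts loose.
- dog_1: Dog of screw 1, turns with the knob; origin on its axis, 66 mm above the table. After 0.1 to 1.2 rad clockwise (not visible, it depends on the seal; within 0.1 rad the same for all four) its sprung balls meet wedges on the cover; then about 85 N of clamping per rad. Felt as a torque pushing the knob back: 0 N m loose, 0.08 lightly bearing (20 N), 0.24 firmly tight (60 N); 90 N crushes the seal.
- knob_2 (a point): Centre of the knob of screw 2 (far right corner, seen from the robot): round black fluted knob, 44 mm wide, 26 mm high, axis upright, centre 93 mm above the table, 14 mm of air between it and the bridge arm's top below. It keeps its height when turned. Clockwise from above tightens. Dry friction of 0.34 N m either way holds it where it is left (at rest it can carry any part of that). Starts loose.
- dog_2: Dog of screw 2, turns with the knob; origin on its axis, 66 mm above the table. After 0.1 to 1.2 rad clockwise (not visible, it depends on the seal; within 0.1 rad the same for all four) its sprung balls meet wedges on the cover; then about 85 N of clamping per rad. Felt as a torque pushing the knob back: 0 N m loose, 0.08 lightly bearing (20 N), 0.24 firmly tight (60 N); 90 N crushes the seal.
- knob_3 (a point): Centre of the knob of screw 3 (near right corner, seen from the robot): round black fluted knob, 44 mm wide, 26 mm high, axis upright, centre 93 mm above the table, 14 mm of air between it and the bridge arm's top below. It keeps its height when turned. Clockwise from above tightens. Dry friction of 0.34 N m either way holds it where it is left (at rest it can carry any part of that). Starts loose.
- dog_3: Dog of screw 3, turns with the knob; origin on its axis, 66 mm above the table. After 0.1 to 1.2 rad clockwise (not visible, it depends on the seal; within 0.1 rad the same for all four) its sprung balls meet wedges on the cover; then about 85 N of clamping per rad. Felt as a torque pushing the knob back: 0 N m loose, 0.08 lightly bearing (20 N), 0.24 firmly tight (60 N); 90 N crushes the seal.
- knob_4 (a point): Centre of the knob of screw 4 (near left corner, seen from the robot): round black fluted knob, 44 mm wide, 26 mm high, axis upright, centre 93 mm above the table, 14 mm of air between it and the bridge arm's top below. It keeps its height when turned. Clockwise from above tightens. Dry friction of 0.34 N m either way holds it where it is left (at rest it can carry any part of that). Starts loose.
- dog_4: Dog of screw 4, turns with the knob; origin on its axis, 66 mm above the table. After 0.1 to 1.2 rad clockwise (not visible, it depends on the seal; within 0.1 rad the same for all four) its sprung balls meet wedges on the cover; then about 85 N of clamping per rad. Felt as a torque pushing the knob back: 0 N m loose, 0.08 lightly bearing (20 N), 0.24 firmly tight (60 N); 90 N crushes the seal.

How it is judged:
On the way, in this order (a step that is already met when the one before it is completed fails the run):
1. first pass: all four screws bear lightly on the cover, none tight yet (3 to 34 N each) (contact force between dog_1 and anything else between 3 and 34 N and contact force between dog_2 and anything else between 3 and 34 N and contact force between dog_3 and anything else between 3 and 34 N and contact force between dog_4 and anything else between 3 and 34 N), for 0.2 s.
2. second pass: all four screws firmly tight (contact force between each of dog_1, dog_2, dog_3, dog_4 and anything else above 42 N), for 0.2 s.
At the end, for the whole second after the job is handed in: Each of the four screws presses on the cover with 42 to 78 N and stays so, the knobs let go (all of step 2 and contact force between each of dog_1, dog_2, dog_3, dog_4 and anything else below 78 N); the robot touches nothing.
It fails at once if a screw is overtightened (it presses with more than 92 N) (contact force between any of dog_1, dog_2, dog_3, dog_4 and anything else above 92 N).
It fails at once if first pass not crisscross: two neighbouring screws bear on the cover while the other two are still loose ((contact force between each of dog_1, dog_2 and anything else above 3 N and contact force between each of dog_3, dog_4 and anything else below 0.5 N) or (contact force between each of dog_2, dog_3 and anything else above 3 N and contact force between each of dog_4, dog_1 and anything else below 0.5 N) or (contact force between each of dog_3, dog_4 and anything else above 3 N and contact force between each of dog_1, dog_2 and anything else below 0.5 N) or (contact force between each of dog_4, dog_1 and anything else above 3 N and contact force between each of dog_2, dog_3 and anything else below 0.5 N)).
It fails at once if a screw is tightened (over 42 N) while another is still loose ((contact force between dog_1 and anything else above 42 N and contact force between dog_2 and anything else below 0.5 N) or (contact force between dog_1 and anything else above 42 N and contact force between dog_3 and anything else below 0.5 N) or (contact force between dog_1 and anything else above 42 N and contact force between dog_4 and anything else below 0.5 N) or (contact force between dog_2 and anything else above 42 N and contact force between dog_1 and anything else below 0.5 N) or (contact force between dog_2 and anything else above 42 N and contact force between dog_3 and anything else below 0.5 N) or (contact force between dog_2 and anything else above 42 N and contact force between dog_4 and anything else below 0.5 N) or (contact force between dog_3 and anything else above 42 N and contact force between dog_1 and anything else below 0.5 N) or (contact force between dog_3 and anything else above 42 N and contact force between dog_2 and anything else below 0.5 N) or (contact force between dog_3 and anything else above 42 N and contact force between dog_4 and anything else below 0.5 N) or (contact force between dog_4 and anything else above 42 N and contact force between dog_1 and anything else below 0.5 N) or (contact force between dog_4 and anything else above 42 N and contact force between dog_2 and anything else below 0.5 N) or (contact force between dog_4 and anything else above 42 N and contact force between dog_3 and anything else below 0.5 N)).
It fails at once if second pass not crisscross: two neighbouring screws are tight (over 42 N) while neither of the other two is ((contact force between each of dog_1, dog_2 and anything else above 42 N and contact force between each of dog_3, dog_4 and anything else below 34 N) or (contact force between each of dog_2, dog_3 and anything else above 42 N and contact force between each of dog_4, dog_1 and anything else below 34 N) or (contact force between each of dog_3, dog_4 and anything else above 42 N and contact force between each of dog_1, dog_2 and anything else below 34 N) or (contact force between each of dog_4, dog_1 and anything else above 42 N and contact force between each of dog_2, dog_3 and anything else below 34 N)).
It also fails if it takes over 72 s, if anything falls off the work surface, if the arm or the gripper's body presses on something with over 40 N, if the wrist force passes 120 N, or if a joint passes its speed limit or range.

### The arm

A 6-joint arm with a two-finger parallel gripper is mounted at the origin on a cart in front of the work surface, level with it; the furniture and walls round the work are solid. World frame = base frame: x ahead of the robot, y to its left, z up, the work surface at z = 0. Lengths are in m, angles in rad, forces in N, time in s.
With the tool pointing down it reaches from about 0.4 to 0.825 m from the base axis. Payload 7 kg.
Tool frame: the origin (TCP) lies midway between the tips of the shut fingers; the grasp point (between the pads) lies 19 mm behind it; y points along the fingers, z is the direction in which the jaws open and shut, and the axes are right-handed (so a half turn about y gives the same grasp; the last joint's range is limited). The gripper opens to 88 mm and grips with 3 to 60 N. Pads are 19 mm wide; open, the fingers measure 130 mm over their backs; the gripper's body (78 mm by 193 mm) begins 47 mm behind the grasp point.
Start: joints at [1.501, 0.359, 0.012, 0, -1.224, -0.288], TCP at [0.236, 0.632, 0.227] pointing down, gripper open.
Joint ranges: [-3.07, 3.07], [-1.43, 2.12], [-1.02, 1.25], [-3.03, 1.67], [-3.05, -0], [-3.03, 3.03]. Speed limits (rad/s): [2.39, 2.39, 3.01, 3.14, 3.14, 3.14].

### API

Orientations are given as [roll, pitch, yaw] about the fixed x, y, z axes, in that order (R = Rz(yaw) Ry(pitch) Rx(roll)).
In Python, from station import arm gives the robot as it stands.
- The arm moves only by the tool move_arm, never from a script. Its argument "deltas" is a list of rows, each an object with "dp": the shift along the tool's x, y, z in mm, a list of three; "rotation": the turn, a rotation vector about the tool's x, y, z in degrees, a list of three. A call has 1 to 5 rows; each row shifts and turns the pose as measured when the row begins, along the tool's axes as they then stand; what a row does not reach is not made up. A row lasts 1/12 s, in which the tool goes at most 41.7 mm and 7.16 degrees, less where a joint would pass 70% of its speed; a pose out of reach is approached as far as the arm can. A call is refused whole if a number of a shift passes 41.7 or a number of a turn 7.16, either way. A call with a gripper value outside its range is refused whole. "jaw" is the closure in counts, from 0 (fully open) to 255 (shut), set as the call begins (left out, the last holds). The fingers move at their own pace and stop on an object; "squeeze" is the grip in N (left out, the last holds). Time passes only in rows, so rows that do not move let the fingers close. It gives the time, the measured TCP pose, the force and the opening at its end, in the units of the state.
- arm.get_state(): the state, without advancing time (a new reading comes with each control period).
- arm.grab_frame(name): name is "scene" or "top" or "wrist"; returns a dict with "pixels" (480x640x3 uint8, red, green, blue), "z_map" (480x640 float32, m along the optical axis (not along the pixel's ray), 0 where there is no reading), "fx", "fy", "cx", "cy" (pixels), "cam_to_world" (4x4, takes a point from camera to world coordinates); the wrist camera has in their place "mount" (4x4, takes a point from camera to tool coordinates, whose origin is the TCP and whose axes are the tool frame's). Camera axes: x right, y down, z forward; pixel columns grow to the right and rows downward; lengths in m; the calibration is good to about 2 mm. A picture is of the moment at which its call begins: read the wrist's pose just before it.
- arm.job_done(): hands the job in, once; it reports no verdict.
The state is a dict: "t": time; "q": joint angles; "qd": joint speeds; "joint_efforts": joint torques, N m; "eef_pos": TCP position; "ee_rot": TCP orientation; "force": force on the tool from outside, world axes, zero at the start; "moment": the same for the moment, N m; "width": finger opening in m.
Only numpy, scipy, OpenCV 4.12 (cv2) and the standard library are available. Lean on these libraries where they do the work, as an engineer would, in place of code of your own. Each camera call takes 0.05 s, during which the arm holds its last target.

## Working session

There is one attempt and no reset: what is moved stays moved. The work goes in short steps, Python scripts to look and compute and a tool call to move; the robot and the scene stay as the last step left them, time stands still between calls to the robot, and variables do not carry over. Pictures are saved under pics/ and viewed, and the job is handed in when it is done.

Besides the shell and the picture viewer there is one more tool, called after "Request:" by a JSON object that holds its "fn" and its "kwargs". move_arm: Moves the arm, as the interface text tells. Its arguments: {"type":"object","properties":{"deltas":{"type":"array","items":{"type":"object","properties":{"dp":{"type":"array","items":{"type":"number"}},"rotation":{"type":"array","items":{"type":"number"}}}}},"jaw":{"type":"number"},"squeeze":{"type":"number"}},"required":["deltas"]}

```bash
mkdir -p pics; ls; python3 - <<'E'
from station import arm
import cv2,numpy as np
s=arm.get_state(); print({k:np.round(v,4) for k,v in s.items()})
for n in ("scene","top"):
    f=arm.grab_frame(n); cv2.imwrite(f"pics/{n}0.png",f["pixels"][:,:,::-1]); print(n,f["fx"],f["cx"],f["cy"],np.round(f["cam_to_world"],3).tolist())
E
```

```text
pics
{'t': np.float64(0.0), 'q': array([ 1.5011e+00,  3.5940e-01,  1.1100e-02, -4.0000e-04, -1.2241e+00,
       -2.8810e-01]), 'qd': array([ 0.0004,  0.0005, -0.0017,  0.0001, -0.0014,  0.0011]), 'joint_efforts': array([-1.50000e-03, -5.82717e+01,  2.93046e+01,  6.99730e+00,
        6.90000e-03, -1.00000e-04]), 'eef_pos': array([0.2362, 0.6318, 0.2256]), 'ee_rot': array([-1.5691e+00,  2.0000e-04,  2.7836e+00]), 'force': array([0.0755, 0.0422, 0.6324]), 'moment': array([-0.02  , -0.0536, -0.0192]), 'width': np.float64(0.0877)}
scene 448.7144585166672 321.0187076306576 237.78148748631097 [[0.515, -0.663, 0.543, 0.066], [-0.857, -0.401, 0.323, -0.436], [0.003, -0.632, -0.775, 0.758], [0.0, 0.0, 0.0, 1.0]]
top 564.9891338269105 316.1837301732439 226.30976661727846 [[-0.029, -0.984, 0.176, 0.376], [-0.999, 0.034, 0.026, -0.172], [-0.031, -0.175, -0.984, 0.933], [0.0, 0.0, 0.0, 1.0]]
```

View pics/scene0.png

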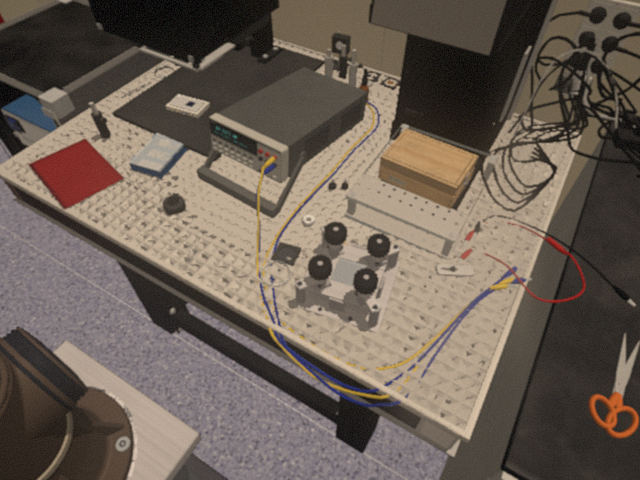

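View pics/top0.png

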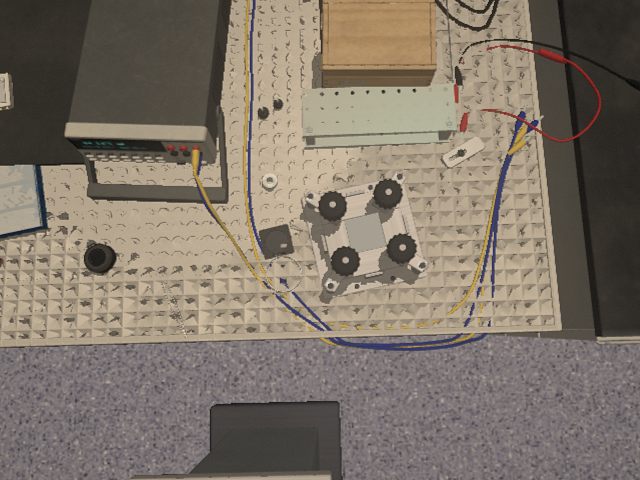

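The top view shows the four black knobs at about (332,206) far left, (388,192) far right, (402,247) near right and (345,261) near left. A grey instrument stands behind and left of them.

```bash
python3 - <<'E'
from station import arm
import cv2,numpy as np
P={}
for n in ("top","scene"):
    f=arm.grab_frame(n); z=f["z_map"]; v,u=np.mgrid[:480,:640]
    c=np.stack([(u-f["cx"])/f["fx"]*z,(v-f["cy"])/f["fy"]*z,z,np.ones_like(z)],-1)@f["cam_to_world"].T
    hsv=cv2.cvtColor(f["pixels"],cv2.COLOR_RGB2HSV)
    m=(c[...,2]>.098)&(c[...,2]<.112)&(c[...,0]>.25)&(c[...,0]<.6)&(c[...,1]>-.4)&(c[...,1]<0)&(z>0)
    m=m.astype(np.uint8); m=cv2.morphologyEx(m,cv2.MORPH_OPEN,np.ones((3,3)))
    k,l,st,ce=cv2.connectedComponentsWithStats(m)
    for i in range(1,k):
        if st[i,4]>60:
            p=c[l==i][:,:3]; print(n,st[i,4],np.round(ce[i]),np.round(p.mean(0),4),np.round(np.median(p[:,2]),4),"mid",np.round((p.max(0)+p.min(0))/2,4),"size",np.round(np.ptp(p,axis=0),4))
    # heights around
    m2=(c[...,2]>.03)&(z>0)
    if n=="top":
        g=np.zeros((480,640),np.uint8); g[:]=np.clip(c[...,2]*1000,0,255); cv2.imwrite("pics/h.png",g)
        for q in [(160,80),(210,140),(380,40),(380,110),(275,240),(332,190),(380,88),(455,90),(340,95)]: print(q,np.round(c[q[1],q[0]],3))
E
```

```text
top 603 [388. 193.] [ 0.5715 -0.2598  0.1058] 0.106 mid [ 0.5724 -0.26    0.1047] size [0.0418 0.0422 0.0131]
top 605 [332. 205.] [ 0.5558 -0.1758  0.106 ] 0.1061 mid [ 0.5564 -0.1759  0.1051] size [0.0404 0.0409 0.0106]
top 649 [402. 248.] [ 0.4877 -0.2757  0.1057] 0.1059 mid [ 0.4879 -0.2761  0.1045] size [0.0422 0.0416 0.012 ]
top 639 [345. 260.] [ 0.4717 -0.1919  0.1058] 0.1059 mid [ 0.4712 -0.1915  0.104 ] size [0.0417 0.0415 0.0119]
(160, 80) [0.751 0.078 0.138 1.   ]
(210, 140) [0.66  0.006 0.12  1.   ]
(380, 40) [ 0.804 -0.257  0.133  1.   ]
(380, 110) [ 0.717 -0.258  0.069  1.   ]
(275, 240) [ 0.521 -0.079  0.009  1.   ]
(332, 190) [ 0.604 -0.176  0.003  1.   ]
(380, 88) [ 0.753 -0.259  0.073  1.   ]
(455, 90) [ 0.77  -0.393  0.012  1.   ]
(340, 95) [ 0.744 -0.194  0.071  1.   ]
scene 330 [336. 230.] [ 0.5535 -0.1782  0.1055] 0.106 mid [ 0.5566 -0.1774  0.1038] size [0.0444 0.0419 0.0114]
scene 358 [379. 243.] [ 0.5693 -0.2617  0.1054] 0.1058 mid [ 0.5714 -0.2612  0.1045] size [0.0421 0.0428 0.0127]
scene 388 [320. 264.] [ 0.4695 -0.1941  0.1056] 0.1061 mid [ 0.472  -0.1931  0.1037] size [0.0441 0.0425 0.0108]
scene 416 [366. 278.] [ 0.4858 -0.2779  0.1057] 0.1062 mid [ 0.4875 -0.2769  0.1038] size [0.0425 0.0427 0.0115]
```

```bash
cat > h.py <<'E'
from station import arm
import numpy as np
from scipy.spatial.transform import Rotation as R
K={1:(.5560,-.1762),2:(.5716,-.2603),3:(.4877,-.2763),4:(.4715,-.1922)}
def go(x,y,z,yaw_deg=None):
    s=arm.get_state(); M=R.from_euler('xyz',s['ee_rot'])
    yd=np.degrees(s['ee_rot'][2]) if yaw_deg is None else yaw_deg
    T=R.from_euler('xyz',[-90,0,yd],degrees=True)
    d=M.inv().apply(np.array([x,y,z])-s['eef_pos'])*1000
    r=(M.inv()*T).as_rotvec(degrees=True)
    print("t",round(float(s['t']),2),"pos",np.round(s['eef_pos'],4),"yaw",round(float(np.degrees(s['ee_rot'][2])),1),"q6",round(float(s['q'][5]),2),"w",round(float(s['width']),4),"F",np.round(s['force'],1),"Mz",round(float(s['moment'][2]),3))
    print("total dp",np.round(d,1),"rot",np.round(r,1),"rows",max(np.abs(d).max()/41.7,np.abs(r).max()/7.16))
E
python3 -c "
from h import *
go(*K[1],.2)"
```

```text
t 0.2 pos [0.2363 0.6319 0.226 ] yaw 159.5 q6 -0.29 w 0.0878 F [ 0.2 -0.4  0.6] Mz 0.043
total dp [-582.5   26.7  644.9] rot [-0.1 -0.  -0. ] rows 15.466129625647982
```

Request:
{"fn": "move_arm", "kwargs": {"deltas": [{"dp": [-27,0,30]},{"dp": [-27,0,30]},{"dp": [-27,0,30]},{"dp": [-27,0,30]},{"dp": [-27,0,30]}], "jaw": 75, "squeeze": 50}}

```text
$.deltas[0]: bad value
```

Request:
{"fn": "move_arm", "kwargs": {"deltas": [{"dp": [-27,0,30]},{"dp": [-27,0,30]},{"dp": [-27,0,30]},{"dp": [-27,0,30]},{"dp": [-27,0,30]}]}}

```text
$.deltas[0]: bad value
```

```bash
python3 -c "
from h import *
go(*K[1],.2)"
```

```text
t 0.2 pos [0.2363 0.6319 0.226 ] yaw 159.5 q6 -0.29 w 0.0878 F [ 0.2 -0.4  0.6] Mz 0.043
total dp [-582.5   26.7  644.9] rot [-0.1 -0.  -0. ] rows 15.466129625647982
```

Rotation is required in each row.

Request:
{"fn": "move_arm", "kwargs": {"deltas": [{"dp": [-27,0,30],"rotation": [0,0,0]},{"dp": [-27,0,30],"rotation": [0,0,0]},{"dp": [-27,0,30],"rotation": [0,0,0]},{"dp": [-27,0,30],"rotation": [0,0,0]},{"dp": [-27,0,30],"rotation": [0,0,0]}], "jaw": 75, "squeeze": 50}}

```text
t: 0.62
eef_pos: [0.3093, 0.4434, 0.2213]
ee_rot: [-1.565, 0.001, 2.791]
force: [1.8, -0.6, 0.4]
width: 0.063
```

Request:
{"fn": "move_arm", "kwargs": {"deltas": [{"dp": [-27,0,30],"rotation": [0,0,0]},{"dp": [-27,0,30],"rotation": [0,0,0]},{"dp": [-27,0,30],"rotation": [0,0,0]},{"dp": [-27,0,30],"rotation": [0,0,0]},{"dp": [-27,0,30],"rotation": [0,0,0]}]}}

```text
t: 1.03
eef_pos: [0.3845, 0.2491, 0.2224]
ee_rot: [-1.566, 0.001, 2.793]
force: [1.4, -0.3, -0.1]
width: 0.0619
```

```bash
python3 -c "
from h import *
go(*K[1],.2)"
```

```text
t 1.03 pos [0.3845 0.2491 0.2224] yaw 160.0 q6 0.21 w 0.0619 F [ 1.4 -0.3 -0.1] Mz 0.013
total dp [-306.4   24.5  341. ] rot [-0.3 -0.  -0.1] rows 8.178303647512008
```

Request:
{"fn": "move_arm", "kwargs": {"deltas": [{"dp": [-27,0,30],"rotation": [0,0,0]},{"dp": [-27,0,30],"rotation": [0,0,0]},{"dp": [-27,0,30],"rotation": [0,0,0]},{"dp": [-27,0,30],"rotation": [0,0,0]},{"dp": [-27,0,30],"rotation": [0,0,0]}]}}

```text
t: 1.45
eef_pos: [0.4599, 0.0548, 0.2249]
ee_rot: [-1.57, 0.003, 2.796]
force: [0.7, 0.6, 0.9]
width: 0.0619
```

Request:
{"fn": "move_arm", "kwargs": {"deltas": [{"dp": [-27,5,30],"rotation": [0,0,0]},{"dp": [-27,5,30],"rotation": [0,0,0]},{"dp": [-27,5,30],"rotation": [0,0,0]},{"dp": [-27,5,30],"rotation": [0,0,0]},{"dp": [-27,5,30],"rotation": [0,0,0]}]}}

```text
t: 1.87
eef_pos: [0.5368, -0.1379, 0.2028]
ee_rot: [-1.574, 0.009, 2.797]
force: [1.6, 1.5, -0.1]
width: 0.0619
```

```bash
python3 -c "
from h import *
go(*K[1],.2)
print(arm.get_state()['q'])"
```

```text
t 1.87 pos [ 0.5368 -0.1379  0.2028] yaw 160.3 q6 1.12 w 0.0619 F [ 1.6  1.5 -0.1] Mz 0.044
total dp [-31.    3.   29.6] rot [ 0.2  0.  -0.5] rows 0.7441170502774033
[ 1.02671628e-01  1.72706695e-01 -2.99346856e-01  1.10890894e-03
 -1.08969837e+00  1.12301059e+00]
```

Request:
{"fn": "move_arm", "kwargs": {"deltas": [{"dp": [-28,3,26],"rotation": [0,0,0]},{"dp": [0,0,0],"rotation": [0,0,0]}]}}

```text
t: 2.03
eef_pos: [0.5556, -0.1793, 0.1978]
ee_rot: [-1.572, 0.007, 2.793]
force: [0.6, 1.1, 0.1]
width: 0.0619
```

```bash
python3 -c "
from h import *
import cv2
go(*K[1],.2)
s=arm.get_state();f=arm.grab_frame('wrist');cv2.imwrite('pics/w1.png',f['pixels'][:,:,::-1])
M=R.from_euler('xyz',s['ee_rot']).as_matrix();T=np.eye(4);T[:3,:3]=M;T[:3,3]=s['eef_pos']
C=T@f['mount'];print(np.round(C,3))
z=f['z_map'];v,u=np.mgrid[:480,:640]
c=np.stack([(u-f['cx'])/f['fx']*z,(v-f['cy'])/f['fy']*z,z,np.ones_like(z)],-1)@C.T
m=((c[...,2]>.1)&(c[...,2]<.112)&(z>0)).astype(np.uint8)
m=cv2.morphologyEx(m,cv2.MORPH_OPEN,np.ones((5,5)))
k,l,st,ce=cv2.connectedComponentsWithStats(m)
for i in range(1,k):
  if st[i,4]>200:
    p=c[l==i]; q=p[p[:,2]>.104];print(ce[i],st[i,4],np.round(p.mean(0)[:3],4),'mid',np.round((p.max(0)+p.min(0))[:3]/2,4),np.round(np.ptp(p,axis=0),4))
"
```

```text
t 2.03 pos [ 0.5556 -0.1793  0.1978] yaw 160.0 q6 1.2 w 0.0619 F [0.6 1.1 0.1] Mz -0.01
total dp [ 0.6 -2.2 -3. ] rot [ 0.1  0.  -0.4] rows 0.07226581397280869
[[-0.342 -0.912 -0.227  0.617]
 [-0.94   0.332  0.084 -0.203]
 [-0.001  0.242 -0.97   0.356]
 [ 0.     0.     0.     1.   ]]
[433.08286986 173.7163515 ] 3596 [ 0.574  -0.2604  0.1054] mid [ 0.5732 -0.2607  0.1042] [0.0425 0.0424 0.0083 0.    ]
[314.4800995  242.52767413] 3216 [ 0.558  -0.1771  0.1053] mid [ 0.557  -0.1766  0.1045] [0.0432 0.0431 0.009  0.    ]
[492.74647887 260.10328638] 213 [ 0.5071 -0.2817  0.1037] mid [ 0.5065 -0.2816  0.1032] [0.0084 0.0192 0.0063 0.    ]
[464.87258687 285.93436293] 259 [ 0.496  -0.26    0.1038] mid [ 0.4954 -0.2607  0.1036] [0.0207 0.0107 0.0069 0.    ]
[377.08689655 357.07793103] 1450 [ 0.4673 -0.1895  0.1056] mid [ 0.4669 -0.1899  0.1047] [0.0305 0.0371 0.0074 0.    ]
```

View pics/w1.png

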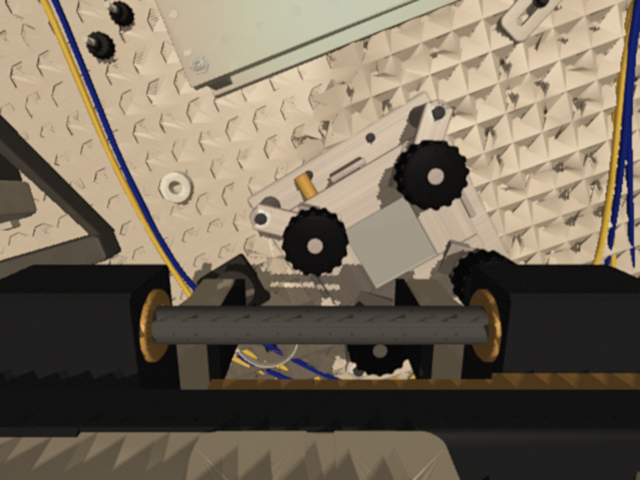

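The wrist view shows knob 1 at (314,242) and knob 2 at (433,174). Knob 1 comes out at (0.557, -0.177), within 1 mm of the top view. Next I lower onto knob 1.

Request:
{"fn": "move_arm", "kwargs": {"deltas": [{"dp": [0,35,-2.5],"rotation": [0,0,0]},{"dp": [0,35,0],"rotation": [0,0,0]},{"dp": [0,20,0],"rotation": [0,0,0]},{"dp": [0,0,0],"rotation": [0,0,0]}]}}

```text
t: 2.42
eef_pos: [0.5567, -0.1756, 0.1069]
ee_rot: [-1.575, 0.011, 2.788]
force: [-0.7, -0.0, 0.2]
width: 0.062
```

```bash
sed -i 's/1:(.5560,-.1762)/1:(.5565,-.1767)/' h.py; python3 -c "
from h import *
go(*K[1],.077)"
```

```text
t 2.42 pos [ 0.5567 -0.1756  0.1069] yaw 159.8 q6 1.19 w 0.062 F [-0.7 -0.   0.2] Mz 0.04
total dp [ 0.2 29.9  1.2] rot [ 0.2  0.  -0.6] rows 0.7174215477800323
```

Request:
{"fn": "move_arm", "kwargs": {"deltas": [{"dp": [0,30,1],"rotation": [0.2,0,-0.6]},{"dp": [0,2,0],"rotation": [0,0,0]},{"dp": [0,0,0],"rotation": [0,0,0]}]}}

```text
t: 2.67
eef_pos: [0.5575, -0.1749, 0.0771]
ee_rot: [-1.571, 0.001, 2.791]
force: [0.4, -0.9, 0.5]
width: 0.0617
```

```bash
python3 -c "
from h import *
go(*K[1],.077)"
```

```text
t 2.67 pos [ 0.5575 -0.1749  0.0771] yaw 159.9 q6 1.19 w 0.0617 F [ 0.4 -0.9  0.5] Mz 0.033
total dp [0.4 0.1 2.1] rot [-0.  -0.  -0.1] rows 0.049164607929826146
```

Request:
{"fn": "move_arm", "kwargs": {"deltas": [{"dp": [0,0,2],"rotation": [0,0,0]},{"dp": [0,0,0],"rotation": [0,0,0]},{"dp": [0,0,0],"rotation": [0,0,0]},{"dp": [0,0,0],"rotation": [0,0,0]}], "jaw": 255, "squeeze": 40}}

```text
t: 3.0
eef_pos: [0.5589, -0.1767, 0.0833]
ee_rot: [-1.572, 0.008, 2.794]
force: [3.7, -9.1, -21.0]
width: 0.0431
```

```bash
python3 -c "
from h import *
go(*K[1],.077)"
```

```text
t 3.0 pos [ 0.5589 -0.1767  0.0833] yaw 160.1 q6 1.19 w 0.0431 F [  3.7  -9.1 -21. ] Mz 0.117
total dp [2.3 6.3 0.9] rot [ 0.   0.  -0.5] rows 0.15040570325524424
```

Request:
{"fn": "move_arm", "kwargs": {"deltas": [{"dp": [0,0,0],"rotation": [0,0,0]},{"dp": [0,0,0],"rotation": [0,0,0]}]}}

```text
t: 3.17
eef_pos: [0.5589, -0.1768, 0.0832]
ee_rot: [-1.573, 0.009, 2.792]
force: [1.9, -2.0, -9.5]
width: 0.0434
```

```bash
python3 -c "
from h import *
go(*K[1],.077)
s=arm.get_state();print(np.round(s['q'],3),np.round(s['joint_efforts'],2),np.round(s['moment'],3))
f=arm.grab_frame('wrist')
import cv2;cv2.imwrite('pics/w2.png',f['pixels'][:,:,::-1])
go(*K[1],.077)"
```

```text
t 3.17 pos [ 0.5589 -0.1768  0.0832] yaw 160.0 q6 1.19 w 0.0434 F [ 1.9 -2.  -9.5] Mz 0.207
total dp [2.4 6.2 0.8] rot [ 0.1  0.  -0.5] rows 0.1476379308122334
[ 0.028  0.34  -0.378  0.002 -0.843  1.192] [  0.17 -56.14  25.14   6.42  -0.99  -0.21] [-0.044 -1.09   0.207]
t 3.22 pos [ 0.5589 -0.1768  0.0832] yaw 160.0 q6 1.19 w 0.0432 F [  2.2  -2.1 -10.5] Mz 0.134
total dp [2.4 6.2 0.8] rot [ 0.1  0.  -0.5] rows 0.14751165736456068
```

View pics/w2.png

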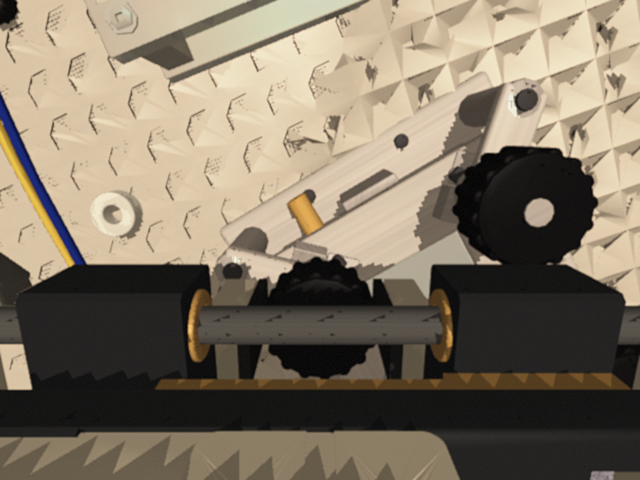

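```bash
cat > m.py <<'E'
from h import *
import sys,json,cv2
k=sys.argv[1]; n=int(sys.argv[2]) if len(sys.argv)>2 else 0
s=arm.get_state()
def c(s):
    x,y=K[int(k)]; dx=s['eef_pos'][0]-x; dy=s['eef_pos'][1]-y
    # moment about knob axis from force at TCP
    return s['moment'][2]+dx*s['force'][1]-dy*s['force'][0]
def p(s,tag): print(tag,round(float(s['t']),2),"yaw %.2f"%np.degrees(s['ee_rot'][2]),"e6 %.3f Mz %.3f Mk %.3f"%(s['joint_efforts'][5],s['moment'][2],c(s)),"F",np.round(s['force'],1),"xyz",np.round(s['eef_pos'],4),"rp",np.round(np.degrees(s['ee_rot'][:2]),1),"qd6 %.3f"%s['qd'][5])
p(s,'k'+k)
for i in range(n):
    arm.grab_frame('wrist'); p(arm.get_state(),'  hold')
E
python3 m.py 1
```

```text
k1 3.22 yaw 160.00 e6 -0.169 Mz 0.134 Mk 0.129 F [  2.2  -2.1 -10.5] xyz [ 0.5589 -0.1768  0.0832] rp [-90.1   0.5] qd6 -0.000
```

Request:
{"fn": "move_arm", "kwargs": {"deltas": [{"dp": [0,0,0],"rotation": [0,4,0]},{"dp": [0,0,0],"rotation": [0,4,0]}]}}

```text
t: 3.38
eef_pos: [0.5588, -0.1771, 0.0831]
ee_rot: [-1.574, 0.009, 2.651]
force: [2.1, -3.9, -9.4]
width: 0.0435
```

```bash
python3 m.py 1 3
```

```text
k1 3.38 yaw 151.89 e6 1.237 Mz 0.401 Mk 0.393 F [ 2.1 -3.9 -9.4] xyz [ 0.5588 -0.1771  0.0831] rp [-90.2   0.5] qd6 -0.830
  hold 3.43 yaw 151.59 e6 0.954 Mz -0.004 Mk -0.011 F [ 1.7 -3.2 -9.8] xyz [ 0.5588 -0.1771  0.0831] rp [-90.2   0.5] qd6 0.155
  hold 3.48 yaw 151.95 e6 -0.764 Mz -0.313 Mk -0.322 F [ 2.9 -4.2 -9.1] xyz [ 0.5588 -0.1771  0.0832] rp [-90.2   0.5] qd6 0.088
  hold 3.53 yaw 152.10 e6 -0.173 Mz -0.345 Mk -0.354 F [ 1.3 -3.9 -9.1] xyz [ 0.5588 -0.1771  0.0832] rp [-90.2   0.5] qd6 0.029
```

Request:
{"fn": "move_arm", "kwargs": {"deltas": [{"dp": [0,0,0],"rotation": [0,1.6,0]},{"dp": [0,0,0],"rotation": [0,1.6,0]},{"dp": [0,0,0],"rotation": [0,1.6,0]},{"dp": [0,0,0],"rotation": [0,1.6,0]},{"dp": [0,0,0],"rotation": [0,1.6,0]}]}}

```text
t: 3.95
eef_pos: [0.5587, -0.1774, 0.0832]
ee_rot: [-1.575, 0.009, 2.52]
force: [2.0, -3.7, -9.4]
width: 0.043
```

```bash
python3 m.py 1
```

```text
k1 3.95 yaw 144.39 e6 0.207 Mz 0.322 Mk 0.315 F [ 2.  -3.7 -9.4] xyz [ 0.5587 -0.1774  0.0832] rp [-90.3   0.5] qd6 -0.332
```

Request:
{"fn": "move_arm", "kwargs": {"deltas": [{"dp": [0,0,0],"rotation": [0,1.6,0]},{"dp": [0,0,0],"rotation": [0,1.6,0]}]}}

```text
t: 4.12
eef_pos: [0.5585, -0.1775, 0.0832]
ee_rot: [-1.575, 0.008, 2.465]
force: [2.2, -2.9, -9.1]
width: 0.0433
```

```bash
python3 m.py 1
```

```text
k1 4.12 yaw 141.23 e6 0.202 Mz 0.370 Mk 0.366 F [ 2.2 -2.9 -9.1] xyz [ 0.5585 -0.1775  0.0832] rp [-90.3   0.5] qd6 -0.333
```

Request:
{"fn": "move_arm", "kwargs": {"deltas": [{"dp": [0,0,0],"rotation": [0,1.6,0]},{"dp": [0,0,0],"rotation": [0,1.6,0]},{"dp": [0,0,0],"rotation": [0,1.6,0]}]}}

```text
t: 4.37
eef_pos: [0.5584, -0.1777, 0.0832]
ee_rot: [-1.575, 0.008, 2.382]
force: [2.0, -3.1, -9.3]
width: 0.0433
```

```bash
python3 m.py 1
```

```text
k1 4.37 yaw 136.48 e6 0.201 Mz 0.335 Mk 0.332 F [ 2.  -3.1 -9.3] xyz [ 0.5584 -0.1777  0.0832] rp [-90.3   0.5] qd6 -0.331
```

Request:
{"fn": "move_arm", "kwargs": {"deltas": [{"dp": [0,0,0],"rotation": [0,1.6,0]},{"dp": [0,0,0],"rotation": [0,1.6,0]},{"dp": [0,0,0],"rotation": [0,1.6,0]}]}}

```text
t: 4.62
eef_pos: [0.5583, -0.1779, 0.0832]
ee_rot: [-1.576, 0.008, 2.299]
force: [0.6, -3.7, -8.9]
width: 0.0437
```

```bash
python3 m.py 1
```

```text
k1 4.62 yaw 131.74 e6 0.191 Mz 0.376 Mk 0.370 F [ 0.6 -3.7 -8.9] xyz [ 0.5583 -0.1779  0.0832] rp [-90.3   0.5] qd6 -0.331
```

Request:
{"fn": "move_arm", "kwargs": {"deltas": [{"dp": [0,0,0],"rotation": [0,1.6,0]},{"dp": [0,0,0],"rotation": [0,1.6,0]},{"dp": [0,0,0],"rotation": [0,1.6,0]}]}}

```text
t: 4.87
eef_pos: [0.5581, -0.178, 0.0832]
ee_rot: [-1.576, 0.008, 2.217]
force: [1.4, -3.2, -10.4]
width: 0.0433
```

```bash
python3 m.py 1
```

```text
k1 4.87 yaw 127.00 e6 0.174 Mz 0.335 Mk 0.332 F [  1.4  -3.2 -10.4] xyz [ 0.5581 -0.178   0.0832] rp [-90.3   0.4] qd6 -0.332
```

Request:
{"fn": "move_arm", "kwargs": {"deltas": [{"dp": [0,0,0],"rotation": [0,1.6,0]},{"dp": [0,0,0],"rotation": [0,1.6,0]},{"dp": [0,0,0],"rotation": [0,1.6,0]}]}}

```text
t: 5.12
eef_pos: [0.5579, -0.1782, 0.0832]
ee_rot: [-1.576, 0.008, 2.134]
force: [1.4, -3.4, -9.2]
width: 0.0432
```

```bash
python3 m.py 1
```

```text
k1 5.12 yaw 122.27 e6 0.152 Mz 0.407 Mk 0.404 F [ 1.4 -3.4 -9.2] xyz [ 0.5579 -0.1782  0.0832] rp [-90.3   0.4] qd6 -0.328
```

Request:
{"fn": "move_arm", "kwargs": {"deltas": [{"dp": [0,0,0],"rotation": [0,1.6,0]},{"dp": [0,0,0],"rotation": [0,1.6,0]}]}}

```text
t: 5.28
eef_pos: [0.5578, -0.1783, 0.0832]
ee_rot: [-1.576, 0.007, 2.079]
force: [1.2, -3.0, -9.6]
width: 0.043
```

```bash
python3 m.py 1 4
```

```text
k1 5.28 yaw 119.11 e6 0.135 Mz 0.415 Mk 0.413 F [ 1.2 -3.  -9.6] xyz [ 0.5578 -0.1783  0.0832] rp [-90.3   0.4] qd6 -0.330
  hold 5.33 yaw 118.99 e6 0.072 Mz 0.208 Mk 0.207 F [ 2.6 -3.8 -8.5] xyz [ 0.5578 -0.1783  0.0833] rp [-90.3   0.4] qd6 0.059
  hold 5.38 yaw 119.13 e6 -0.531 Mz 0.060 Mk 0.059 F [ 1.7 -3.1 -9.2] xyz [ 0.5578 -0.1783  0.0833] rp [-90.3   0.4] qd6 0.030
  hold 5.43 yaw 119.17 e6 -0.185 Mz -0.010 Mk -0.012 F [ 1.1 -2.9 -9.4] xyz [ 0.5578 -0.1782  0.0832] rp [-90.3   0.4] qd6 0.005
  hold 5.48 yaw 119.17 e6 -0.082 Mz 0.041 Mk 0.041 F [ 2.  -2.4 -8.8] xyz [ 0.5578 -0.1783  0.0833] rp [-90.3   0.4] qd6 -0.002
```

Request:
{"fn": "move_arm", "kwargs": {"deltas": [{"dp": [0,0,0],"rotation": [0,0,0]},{"dp": [0,0,0],"rotation": [0,0,0]},{"dp": [0,0,0],"rotation": [0,0,0]},{"dp": [0,-20,0],"rotation": [0,0,0]},{"dp": [0,-35,0],"rotation": [0,0,0]}], "jaw": 75}}

```text
t: 5.9
eef_pos: [0.5546, -0.1772, 0.1363]
ee_rot: [-1.569, 0.003, 2.083]
force: [1.3, -0.4, 0.2]
width: 0.0616
```

```bash
python3 -c "
from h import *
go(*K[3],.145)"
```

```text
t 5.9 pos [ 0.5546 -0.1772  0.1363] yaw 119.4 q6 0.48 w 0.0616 F [ 1.3 -0.4  0.2] Mz 0.056
total dp [-53.6  -8.4 106.9] rot [-0.1 -0.  -0.1] rows 2.5629776488548184
```

Request:
{"fn": "move_arm", "kwargs": {"deltas": [{"dp": [-14,-6,28],"rotation": [0,0,0]},{"dp": [-14,-3,28],"rotation": [0,0,0]},{"dp": [-14,0,28],"rotation": [0,0,0]},{"dp": [-12,0,24],"rotation": [0,0,0]},{"dp": [0,0,0],"rotation": [0,0,0]}]}}

```text
t: 6.32
eef_pos: [0.4923, -0.28, 0.1586]
ee_rot: [-1.583, 0.016, 2.094]
force: [-0.1, -0.0, -0.2]
width: 0.0621
```

```bash
cat > w.py <<'E'
from h import *
import cv2,sys
k=int(sys.argv[1])
go(*K[k],.08)
s=arm.get_state();f=arm.grab_frame('wrist');cv2.imwrite('pics/wk%d_%d.png'%(k,s['t']*10),f['pixels'][:,:,::-1])
T=np.eye(4);T[:3,:3]=R.from_euler('xyz',s['ee_rot']).as_matrix();T[:3,3]=s['eef_pos']
C=T@f['mount']
z=f['z_map'];v,u=np.mgrid[:480,:640]
c=np.stack([(u-f['cx'])/f['fx']*z,(v-f['cy'])/f['fy']*z,z,np.ones_like(z)],-1)@C.T
m=((c[...,2]>.1)&(c[...,2]<.112)&(z>0)).astype(np.uint8)
m=cv2.morphologyEx(m,cv2.MORPH_OPEN,np.ones((5,5)))
n,l,st,ce=cv2.connectedComponentsWithStats(m)
for i in range(1,n):
  if st[i,4]>200:
    p=c[l==i]; print(ce[i],st[i,4],np.round(p.mean(0)[:3],4),'mid',np.round((p.max(0)+p.min(0))[:3]/2,4),np.round(np.ptp(p,axis=0),4))
E
python3 w.py 3
```

```text
t 6.32 pos [ 0.4923 -0.28    0.1586] yaw 120.0 q6 0.69 w 0.0621 F [-0.1 -0.  -0.2] Mz -0.033
total dp [ 6.8 78.5  3.1] rot [ 0.7  0.  -0.9] rows 1.8828739099551854
[174.99936157 219.06150245] 4699 [ 0.5723 -0.2629  0.1053] mid [ 0.5726 -0.2616  0.1042] [0.0426 0.0432 0.0084 0.    ]
[324.54837209 269.02209302] 4300 [ 0.4892 -0.2789  0.1053] mid [ 0.4887 -0.278   0.1041] [0.043  0.043  0.0082 0.    ]
[277.25145068 373.00580271] 517 [ 0.4809 -0.209   0.1036] mid [ 0.4798 -0.207   0.1035] [0.0272 0.017  0.0069 0.    ]
```

Request:
{"fn": "move_arm", "kwargs": {"deltas": [{"dp": [4,35,2],"rotation": [0.7,0,-0.9]},{"dp": [0,25,0],"rotation": [0,0,0]},{"dp": [0,10,0],"rotation": [0,0,0]},{"dp": [0,0,0],"rotation": [0,0,0]}]}}

```text
t: 6.7
eef_pos: [0.494, -0.2775, 0.0915]
ee_rot: [-1.578, 0.007, 2.094]
force: [-0.2, -0.1, -0.3]
width: 0.0621
```

```bash
sed -i 's/2:(.5716,-.2603)/2:(.5720,-.2610)/;s/3:(.4877,-.2763)/3:(.4883,-.2772)/' h.py; python3 -c "
from h import *
go(*K[3],.081)"
```

```text
t 6.7 pos [ 0.494  -0.2775  0.0915] yaw 120.0 q6 0.69 w 0.0621 F [-0.2 -0.1 -0.3] Mz 0.031
total dp [ 3.2 10.5  4.8] rot [ 0.4  0.  -0.4] rows 0.25107633850047806
```

Request:
{"fn": "move_arm", "kwargs": {"deltas": [{"dp": [3,10,5],"rotation": [0.4,0,-0.4]},{"dp": [0,0,0],"rotation": [0,0,0]},{"dp": [0,0,0],"rotation": [0,0,0]}]}}

```text
t: 6.95
eef_pos: [0.4896, -0.2768, 0.0825]
ee_rot: [-1.571, 0.001, 2.097]
force: [0.3, 0.4, 0.5]
width: 0.0618
```

```bash
python3 -c "
from h import *
go(*K[3],.081)"
```

```text
t 6.95 pos [ 0.4896 -0.2768  0.0825] yaw 120.1 q6 0.69 w 0.0618 F [0.3 0.4 0.5] Mz 0.031
total dp [0.3 1.5 1.3] rot [ 0.   0.  -0.1] rows 0.036456999834954075
```

Request:
{"fn": "move_arm", "kwargs": {"deltas": [{"dp": [0,1.5,1.3],"rotation": [0,0,0]},{"dp": [0,0,0],"rotation": [0,0,0]},{"dp": [0,0,0],"rotation": [0,0,0]},{"dp": [0,0,0],"rotation": [0,0,0]},{"dp": [0,0,0],"rotation": [0,0,0]}], "jaw": 255}}

```text
t: 7.37
eef_pos: [0.4889, -0.278, 0.0832]
ee_rot: [-1.572, 0.003, 2.097]
force: [2.4, 0.6, -5.8]
width: 0.0431
```

```bash
python3 m.py 3
```

```text
k3 7.37 yaw 120.17 e6 -0.148 Mz 0.126 Mk 0.128 F [ 2.4  0.6 -5.8] xyz [ 0.4889 -0.278   0.0832] rp [-90.1   0.2] qd6 0.001
```

Request:
{"fn": "move_arm", "kwargs": {"deltas": [{"dp": [0,0,0],"rotation": [0,4,0]},{"dp": [0,0,0],"rotation": [0,4,0]},{"dp": [0,0,0],"rotation": [0,4,0]},{"dp": [0,0,0],"rotation": [0,1.6,0]},{"dp": [0,0,0],"rotation": [0,1.6,0]}]}}

```text
t: 7.78
eef_pos: [0.4885, -0.2781, 0.0831]
ee_rot: [-1.573, 0.003, 1.823]
force: [-0.8, -2.0, -2.8]
width: 0.0431
```

Request:
{"fn": "move_arm", "kwargs": {"deltas": [{"dp": [0,0,0],"rotation": [0,1.6,0]},{"dp": [0,0,0],"rotation": [0,1.6,0]},{"dp": [0,0,0],"rotation": [0,1.6,0]}]}}

```text
t: 8.03
eef_pos: [0.4884, -0.2782, 0.0831]
ee_rot: [-1.573, 0.003, 1.736]
force: [0.2, -0.8, -3.3]
width: 0.0434
```

```bash
python3 m.py 3
```

```text
k3 8.03 yaw 99.45 e6 0.223 Mz 0.337 Mk 0.337 F [ 0.2 -0.8 -3.3] xyz [ 0.4884 -0.2782  0.0831] rp [-90.1   0.1] qd6 -0.347
```

Request:
{"fn": "move_arm", "kwargs": {"deltas": [{"dp": [0,0,0],"rotation": [0,1.6,0]},{"dp": [0,0,0],"rotation": [0,1.6,0]}]}}

```text
t: 8.2
eef_pos: [0.4883, -0.2782, 0.0831]
ee_rot: [-1.573, 0.003, 1.678]
force: [0.7, -0.2, -3.3]
width: 0.0432
```

```bash
python3 m.py 3
```

```text
k3 8.2 yaw 96.14 e6 0.222 Mz 0.339 Mk 0.340 F [ 0.7 -0.2 -3.3] xyz [ 0.4883 -0.2782  0.0831] rp [-90.1   0.1] qd6 -0.345
```

Request:
{"fn": "move_arm", "kwargs": {"deltas": [{"dp": [0,0,0],"rotation": [0,1.6,0]},{"dp": [0,0,0],"rotation": [0,1.6,0]}]}}

```text
t: 8.37
eef_pos: [0.4882, -0.2782, 0.0831]
ee_rot: [-1.574, 0.002, 1.62]
force: [0.1, -0.7, -2.3]
width: 0.0432
```

```bash
python3 m.py 3
```

```text
k3 8.37 yaw 92.83 e6 0.214 Mz 0.361 Mk 0.361 F [ 0.1 -0.7 -2.3] xyz [ 0.4882 -0.2782  0.0831] rp [-90.2   0.1] qd6 -0.344
```

Request:
{"fn": "move_arm", "kwargs": {"deltas": [{"dp": [0,0,0],"rotation": [0,1.6,0]},{"dp": [0,0,0],"rotation": [0,1.6,0]}]}}

```text
t: 8.53
eef_pos: [0.4881, -0.2782, 0.0831]
ee_rot: [-1.574, 0.002, 1.562]
force: [-0.4, -0.8, -2.2]
width: 0.0433
```

```bash
python3 m.py 3
```

```text
k3 8.53 yaw 89.52 e6 0.202 Mz 0.377 Mk 0.376 F [-0.4 -0.8 -2.2] xyz [ 0.4881 -0.2782  0.0831] rp [-90.2   0.1] qd6 -0.345
```

Request:
{"fn": "move_arm", "kwargs": {"deltas": [{"dp": [0,0,0],"rotation": [0,1.6,0]},{"dp": [0,0,0],"rotation": [0,1.6,0]},{"dp": [0,0,0],"rotation": [0,1.6,0]}]}}

```text
t: 8.78
eef_pos: [0.488, -0.2782, 0.0832]
ee_rot: [-1.574, 0.002, 1.476]
force: [-0.3, -1.5, -2.1]
width: 0.0436
```

```bash
python3 m.py 3
```

```text
k3 8.78 yaw 84.57 e6 0.179 Mz 0.383 Mk 0.383 F [-0.3 -1.5 -2.1] xyz [ 0.488  -0.2782  0.0832] rp [-90.2   0.1] qd6 -0.345
```

Request:
{"fn": "move_arm", "kwargs": {"deltas": [{"dp": [0,0,0],"rotation": [0,1.6,0]},{"dp": [0,0,0],"rotation": [0,1.6,0]}]}}

```text
t: 8.95
eef_pos: [0.4879, -0.2782, 0.0832]
ee_rot: [-1.574, 0.002, 1.418]
force: [-0.5, -0.5, -1.4]
width: 0.0436
```

```bash
python3 m.py 3 3
```

```text
k3 8.95 yaw 81.27 e6 0.162 Mz 0.367 Mk 0.367 F [-0.5 -0.5 -1.4] xyz [ 0.4879 -0.2782  0.0832] rp [-90.2   0.1] qd6 -0.345
  hold 9.0 yaw 81.14 e6 0.121 Mz 0.207 Mk 0.207 F [ 0.1 -0.7 -3.4] xyz [ 0.4879 -0.2782  0.0832] rp [-90.2   0.1] qd6 0.065
  hold 9.05 yaw 81.29 e6 -0.516 Mz 0.043 Mk 0.043 F [-0.3 -0.2 -2.3] xyz [ 0.4879 -0.2782  0.0832] rp [-90.2   0.1] qd6 0.035
  hold 9.1 yaw 81.35 e6 -0.146 Mz -0.099 Mk -0.099 F [-0.7 -1.7 -2.3] xyz [ 0.4879 -0.2782  0.0832] rp [-90.2   0.1] qd6 0.008
```

Request:
{"fn": "move_arm", "kwargs": {"deltas": [{"dp": [0,0,0],"rotation": [0,0,0]},{"dp": [0,0,0],"rotation": [0,0,0]},{"dp": [0,0,0],"rotation": [0,0,0]},{"dp": [0,-25,0],"rotation": [0,0,0]},{"dp": [0,-40,0],"rotation": [0,0,0]}], "jaw": 75}}

```text
t: 9.52
eef_pos: [0.4838, -0.2766, 0.143]
ee_rot: [-1.562, -0.0, 1.421]
force: [1.2, 0.2, 0.4]
width: 0.0613
```

```bash
python3 -c "
from h import *
go(*K[2],.14)"
```

```text
t 9.52 pos [ 0.4838 -0.2766  0.143 ] yaw 81.4 q6 0.02 w 0.0613 F [1.2 0.2 0.4] Mz 0.004
total dp [ 28.6   2.2 -84.9] rot [-0.5  0.   0. ] rows 2.0369880387101404
```

Request:
{"fn": "move_arm", "kwargs": {"deltas": [{"dp": [9,0,-28],"rotation": [-0.3,0,0]},{"dp": [9,0,-28],"rotation": [0,0,0]},{"dp": [9,0,-27],"rotation": [0,0,0]},{"dp": [0,0,0],"rotation": [0,0,0]}]}}

```text
t: 9.85
eef_pos: [0.577, -0.2636, 0.1554]
ee_rot: [-1.585, 0.002, 1.422]
force: [-0.1, -0.4, 0.2]
width: 0.0619
```

```bash
python3 w.py 2
```

```text
t 9.85 pos [ 0.577  -0.2636  0.1554] yaw 81.5 q6 -0.03 w 0.0619 F [-0.1 -0.4  0.2] Mz -0.004
total dp [ 2.  75.3  6.3] rot [ 0.8  0.  -0.1] rows 1.8069486189737165
[484.25976831 214.04280385] 5093 [ 0.4895 -0.2788  0.1053] mid [ 0.4884 -0.2773  0.1044] [0.0436 0.0436 0.0088 0.    ]
[329.91347232 264.8623627 ] 4461 [ 0.5726 -0.2631  0.1053] mid [ 0.5727 -0.2617  0.1041] [0.0427 0.043  0.0082 0.    ]
[377.52488688 372.08144796] 663 [ 0.5546 -0.1943  0.104 ] mid [ 0.5544 -0.1936  0.1035] [0.0319 0.0114 0.0069 0.    ]
```

Request:
{"fn": "move_arm", "kwargs": {"deltas": [{"dp": [1,35,5],"rotation": [0.8,0,0]},{"dp": [0,25,2],"rotation": [0,0,0]},{"dp": [0,12,2],"rotation": [0,0,0]},{"dp": [0,0,0],"rotation": [0,0,0]}]}}

```text
t: 10.23
eef_pos: [0.5669, -0.2616, 0.0828]
ee_rot: [-1.573, 0.001, 1.423]
force: [-1.3, 0.6, -0.3]
width: 0.0618
```

```bash
sed -i 's/2:(.5720,-.2610)/2:(.5724,-.2618)/;s/3:(.4883,-.2772)/3:(.4881,-.2780)/;s/4:(.4715,-.1922)/4:(.4715,-.1932)/' h.py; python3 -c "
from h import *
go(*K[2],.082)"
```

```text
t 10.23 pos [ 0.5669 -0.2616  0.0828] yaw 81.5 q6 -0.03 w 0.0618 F [-1.3  0.6 -0.3] Mz -0.029
total dp [ 0.6  0.8 -5.5] rot [ 0.1  0.  -0.1] rows 0.1315498122909042
```

Request:
{"fn": "move_arm", "kwargs": {"deltas": [{"dp": [0.5,0.5,-5],"rotation": [0,0,0]},{"dp": [0,0,0],"rotation": [0,0,0]}]}}

```text
t: 10.4
eef_pos: [0.5711, -0.2622, 0.0826]
ee_rot: [-1.572, 0.002, 1.423]
force: [0.9, -0.3, -0.3]
width: 0.0621
```

```bash
python3 -c "
from h import *
go(*K[2],.082)"
```

```text
t 10.4 pos [ 0.5711 -0.2622  0.0826] yaw 81.5 q6 -0.03 w 0.0621 F [ 0.9 -0.3 -0.3] Mz -0.018
total dp [ 0.6  0.6 -1.2] rot [ 0.1  0.  -0.1] rows 0.028946446447063866
```

Request:
{"fn": "move_arm", "kwargs": {"deltas": [{"dp": [0.5,0.5,-1],"rotation": [0,0,0]},{"dp": [0,0,0],"rotation": [0,0,0]},{"dp": [0,0,0],"rotation": [0,0,0]},{"dp": [0,0,0],"rotation": [0,0,0]},{"dp": [0,0,0],"rotation": [0,0,0]}], "jaw": 255}}

```text
t: 10.82
eef_pos: [0.5722, -0.2621, 0.085]
ee_rot: [-1.573, 0.002, 1.423]
force: [3.5, -1.4, -7.5]
width: 0.0428
```

```bash
python3 m.py 2
```

```text
k2 10.82 yaw 81.51 e6 -0.036 Mz 0.040 Mk 0.041 F [ 3.5 -1.4 -7.5] xyz [ 0.5722 -0.2621  0.085 ] rp [-90.1   0.1] qd6 -0.000
```

Request:
{"fn": "move_arm", "kwargs": {"deltas": [{"dp": [0,0,0],"rotation": [0,4,0]},{"dp": [0,0,0],"rotation": [0,4,0]},{"dp": [0,0,0],"rotation": [0,4,0]},{"dp": [0,0,0],"rotation": [0,1.6,0]},{"dp": [0,0,0],"rotation": [0,1.6,0]}]}}

```text
t: 11.23
eef_pos: [0.5719, -0.262, 0.085]
ee_rot: [-1.574, 0.001, 1.149]
force: [-0.8, -1.0, -3.4]
width: 0.0433
```

Request:
{"fn": "move_arm", "kwargs": {"deltas": [{"dp": [0,0,0],"rotation": [0,1.6,0]},{"dp": [0,0,0],"rotation": [0,1.6,0]},{"dp": [0,0,0],"rotation": [0,1.6,0]}]}}

```text
t: 11.48
eef_pos: [0.5718, -0.262, 0.085]
ee_rot: [-1.574, 0.001, 1.062]
force: [-1.3, -0.8, -2.6]
width: 0.0437
```

```bash
python3 m.py 2
```

```text
k2 11.48 yaw 60.86 e6 0.221 Mz 0.359 Mk 0.359 F [-1.3 -0.8 -2.6] xyz [ 0.5718 -0.262   0.085 ] rp [-90.2   0.1] qd6 -0.345
```

Request:
{"fn": "move_arm", "kwargs": {"deltas": [{"dp": [0,0,0],"rotation": [0,1.6,0]},{"dp": [0,0,0],"rotation": [0,1.6,0]}]}}

```text
t: 11.65
eef_pos: [0.5716, -0.2619, 0.085]
ee_rot: [-1.574, 0.001, 1.005]
force: [-0.6, -0.0, -3.4]
width: 0.0431
```

```bash
python3 m.py 2
```

```text
k2 11.65 yaw 57.56 e6 0.224 Mz 0.305 Mk 0.305 F [-0.6 -0.  -3.4] xyz [ 0.5716 -0.2619  0.085 ] rp [-90.2   0.1] qd6 -0.343
```

Request:
{"fn": "move_arm", "kwargs": {"deltas": [{"dp": [0,0,0],"rotation": [0,1.6,0]},{"dp": [0,0,0],"rotation": [0,1.6,0]}]}}

```text
t: 11.82
eef_pos: [0.5716, -0.2619, 0.085]
ee_rot: [-1.574, 0.001, 0.947]
force: [-0.3, 0.3, -2.4]
width: 0.0432
```

```bash
python3 m.py 2
```

```text
k2 11.82 yaw 54.27 e6 0.221 Mz 0.339 Mk 0.339 F [-0.3  0.3 -2.4] xyz [ 0.5716 -0.2619  0.085 ] rp [-90.2   0.1] qd6 -0.345
```

Request:
{"fn": "move_arm", "kwargs": {"deltas": [{"dp": [0,0,0],"rotation": [0,1.6,0]},{"dp": [0,0,0],"rotation": [0,1.6,0]}]}}

```text
t: 11.98
eef_pos: [0.5715, -0.2618, 0.085]
ee_rot: [-1.574, 0.001, 0.89]
force: [-0.1, 0.2, -3.1]
width: 0.043
```

```bash
python3 m.py 2
```

```text
k2 11.98 yaw 50.98 e6 0.214 Mz 0.342 Mk 0.342 F [-0.1  0.2 -3.1] xyz [ 0.5715 -0.2618  0.085 ] rp [-90.2   0.1] qd6 -0.344
```

Request:
{"fn": "move_arm", "kwargs": {"deltas": [{"dp": [0,0,0],"rotation": [0,1.6,0]},{"dp": [0,0,0],"rotation": [0,1.6,0]},{"dp": [0,0,0],"rotation": [0,1.6,0]},{"dp": [0,0,0],"rotation": [0,1.6,0]}]}}

```text
t: 12.32
eef_pos: [0.5714, -0.2617, 0.0851]
ee_rot: [-1.574, 0.001, 0.775]
force: [0.3, -0.9, -2.9]
width: 0.0429
```

```bash
python3 m.py 2
```

```text
k2 12.32 yaw 44.40 e6 0.189 Mz 0.365 Mk 0.366 F [ 0.3 -0.9 -2.9] xyz [ 0.5714 -0.2617  0.0851] rp [-90.2   0. ] qd6 -0.344
```

Request:
{"fn": "move_arm", "kwargs": {"deltas": [{"dp": [0,0,0],"rotation": [0,1.6,0]},{"dp": [0,0,0],"rotation": [0,1.6,0]},{"dp": [0,0,0],"rotation": [0,1.6,0]}]}}

```text
t: 12.57
eef_pos: [0.5713, -0.2616, 0.0851]
ee_rot: [-1.574, 0.001, 0.689]
force: [-0.3, -0.5, -3.2]
width: 0.0434
```

```bash
python3 m.py 2 3
```

```text
k2 12.57 yaw 39.47 e6 0.164 Mz 0.389 Mk 0.390 F [-0.3 -0.5 -3.2] xyz [ 0.5713 -0.2616  0.0851] rp [-90.2   0. ] qd6 -0.344
  hold 12.62 yaw 39.35 e6 0.119 Mz 0.185 Mk 0.186 F [-0.4 -0.5 -1.6] xyz [ 0.5713 -0.2616  0.0851] rp [-90.2   0. ] qd6 0.063
  hold 12.67 yaw 39.50 e6 -0.526 Mz 0.019 Mk 0.019 F [-0.8  0.4 -2. ] xyz [ 0.5713 -0.2616  0.0851] rp [-90.2   0. ] qd6 0.034
  hold 12.72 yaw 39.55 e6 -0.163 Mz -0.020 Mk -0.019 F [-0.3 -0.7 -3.6] xyz [ 0.5713 -0.2616  0.0851] rp [-90.2   0. ] qd6 0.009
```

Request:
{"fn": "move_arm", "kwargs": {"deltas": [{"dp": [0,0,0],"rotation": [0,0,0]},{"dp": [0,0,0],"rotation": [0,0,0]},{"dp": [0,0,0],"rotation": [0,0,0]},{"dp": [0,-25,0],"rotation": [0,0,0]},{"dp": [0,-40,0],"rotation": [0,0,0]}], "jaw": 75}}

```text
t: 13.13
eef_pos: [0.5682, -0.2604, 0.1448]
ee_rot: [-1.566, 0.006, 0.692]
force: [0.5, -0.8, 1.0]
width: 0.0611
```

```bash
python3 -c "
from h import *
go(*K[4],.14)"
```

```text
t 13.13 pos [ 0.5682 -0.2604  0.1448] yaw 39.6 q6 -0.76 w 0.0611 F [ 0.5 -0.8  1. ] Mz 0.009
total dp [-31.5   5.5 113.4] rot [-0.3 -0.  -0.4] rows 2.720073595537742
```

Request:
{"fn": "move_arm", "kwargs": {"deltas": [{"dp": [-8,-3,30],"rotation": [0,0,0]},{"dp": [-8,-3,30],"rotation": [0,0,0]},{"dp": [-8,0,30],"rotation": [0,0,0]},{"dp": [-7,0,24],"rotation": [0,0,0]},{"dp": [0,0,0],"rotation": [0,0,0]}]}}

```text
t: 13.55
eef_pos: [0.4757, -0.1931, 0.1611]
ee_rot: [-1.581, -0.005, 0.693]
force: [-0.6, 0.2, -0.6]
width: 0.062
```

```bash
python3 w.py 4
```

```text
t 13.55 pos [ 0.4757 -0.1931  0.1611] yaw 39.7 q6 -0.88 w 0.062 F [-0.6  0.2 -0.6] Mz 0.016
total dp [-3.7 81.   3.4] rot [ 0.6 -0.   0.3] rows 1.943053800140122
[185.56701031 177.56680817] 4947 [ 0.4866 -0.2772  0.1053] mid [ 0.4881 -0.2778  0.1042] [0.0434 0.0434 0.0084 0.    ]
[326.07034133 252.65844096] 4336 [ 0.4708 -0.1943  0.1053] mid [ 0.4718 -0.1935  0.1042] [0.0435 0.0432 0.0082 0.    ]
[259.30702648 362.6889002 ] 1964 [ 0.5482 -0.1811  0.1052] mid [ 0.5517 -0.1781  0.104 ] [0.0344 0.0384 0.0079 0.    ]
```

Request:
{"fn": "move_arm", "kwargs": {"deltas": [{"dp": [-3,35,3],"rotation": [0.6,0,0.3]},{"dp": [0,25,1],"rotation": [0,0,0]},{"dp": [0,17,0],"rotation": [0,0,0]},{"dp": [0,0,0],"rotation": [0,0,0]}]}}

```text
t: 13.93
eef_pos: [0.4789, -0.1934, 0.0868]
ee_rot: [-1.582, -0.01, 0.698]
force: [-1.0, -0.5, 0.8]
width: 0.0621
```

```bash
python3 -c "
from h import *
go(*K[4],.082)"
```

```text
t 13.93 pos [ 0.4789 -0.1934  0.0868] yaw 40.0 q6 -0.87 w 0.0621 F [-1.  -0.5  0.8] Mz -0.074
total dp [-5.6  4.7  5. ] rot [ 0.6 -0.   0.6] rows 0.1343316562855718
```

Request:
{"fn": "move_arm", "kwargs": {"deltas": [{"dp": [-6,4.5,5],"rotation": [0.6,0,0.6]},{"dp": [0,0,0],"rotation": [0,0,0]}]}}

```text
t: 14.1
eef_pos: [0.4717, -0.194, 0.0822]
ee_rot: [-1.57, 0.003, 0.698]
force: [-0.9, -0.1, -1.1]
width: 0.0622
```

```bash
python3 -c "
from h import *
go(*K[4],.082)"
```

```text
t 14.1 pos [ 0.4717 -0.194   0.0822] yaw 40.0 q6 -0.87 w 0.0622 F [-0.9 -0.1 -1.1] Mz -0.068
total dp [0.4 0.2 0.8] rot [-0.  -0.  -0.2] rows 0.02131594320072744
```

Request:
{"fn": "move_arm", "kwargs": {"deltas": [{"dp": [0,0,0.5],"rotation": [0,0,0]},{"dp": [0,0,0],"rotation": [0,0,0]},{"dp": [0,0,0],"rotation": [0,0,0]},{"dp": [0,0,0],"rotation": [0,0,0]},{"dp": [0,0,0],"rotation": [0,0,0]}], "jaw": 255}}

```text
t: 14.52
eef_pos: [0.4717, -0.1922, 0.0845]
ee_rot: [-1.569, -0.0, 0.696]
force: [4.3, -8.4, -13.6]
width: 0.0435
```

```bash
python3 m.py 4
```

```text
k4 14.52 yaw 39.89 e6 0.152 Mz -0.115 Mk -0.120 F [  4.3  -8.4 -13.6] xyz [ 0.4717 -0.1922  0.0845] rp [-89.9  -0. ] qd6 -0.001
```

Request:
{"fn": "move_arm", "kwargs": {"deltas": [{"dp": [0,0,0],"rotation": [0,4,0]},{"dp": [0,0,0],"rotation": [0,4,0]},{"dp": [0,0,0],"rotation": [0,4,0]},{"dp": [0,0,0],"rotation": [0,1.6,0]},{"dp": [0,0,0],"rotation": [0,1.6,0]}]}}

```text
t: 14.93
eef_pos: [0.4716, -0.1923, 0.0844]
ee_rot: [-1.57, -0.0, 0.423]
force: [1.0, -0.1, -5.5]
width: 0.0431
```

Request:
{"fn": "move_arm", "kwargs": {"deltas": [{"dp": [0,0,0],"rotation": [0,1.6,0]},{"dp": [0,0,0],"rotation": [0,1.6,0]},{"dp": [0,0,0],"rotation": [0,1.6,0]}]}}

```text
t: 15.18
eef_pos: [0.4716, -0.1923, 0.0844]
ee_rot: [-1.57, -0.0, 0.336]
force: [0.2, -0.5, -5.9]
width: 0.0435
```

```bash
python3 m.py 4
```

```text
k4 15.18 yaw 19.26 e6 0.219 Mz 0.364 Mk 0.364 F [ 0.2 -0.5 -5.9] xyz [ 0.4716 -0.1923  0.0844] rp [-89.9  -0. ] qd6 -0.344
```

Request:
{"fn": "move_arm", "kwargs": {"deltas": [{"dp": [0,0,0],"rotation": [0,1.6,0]},{"dp": [0,0,0],"rotation": [0,1.6,0]}]}}

```text
t: 15.35
eef_pos: [0.4716, -0.1923, 0.0844]
ee_rot: [-1.57, -0.0, 0.279]
force: [-0.1, -0.2, -5.2]
width: 0.0431
```

```bash
python3 m.py 4
```

```text
k4 15.35 yaw 15.96 e6 0.217 Mz 0.382 Mk 0.382 F [-0.1 -0.2 -5.2] xyz [ 0.4716 -0.1923  0.0844] rp [-89.9  -0. ] qd6 -0.342
```

Request:
{"fn": "move_arm", "kwargs": {"deltas": [{"dp": [0,0,0],"rotation": [0,1.6,0]},{"dp": [0,0,0],"rotation": [0,1.6,0]}]}}

```text
t: 15.52
eef_pos: [0.4716, -0.1922, 0.0844]
ee_rot: [-1.57, -0.001, 0.221]
force: [0.6, 0.0, -6.1]
width: 0.0429
```

```bash
python3 m.py 4
```

```text
k4 15.52 yaw 12.67 e6 0.208 Mz 0.372 Mk 0.371 F [ 0.6  0.  -6.1] xyz [ 0.4716 -0.1922  0.0844] rp [-90.  -0.] qd6 -0.343
```

Request:
{"fn": "move_arm", "kwargs": {"deltas": [{"dp": [0,0,0],"rotation": [0,1.6,0]},{"dp": [0,0,0],"rotation": [0,1.6,0]}]}}

```text
t: 15.68
eef_pos: [0.4716, -0.1922, 0.0844]
ee_rot: [-1.57, -0.001, 0.164]
force: [1.1, -0.3, -5.6]
width: 0.0429
```

```bash
python3 m.py 4
```

```text
k4 15.68 yaw 9.38 e6 0.196 Mz 0.392 Mk 0.391 F [ 1.1 -0.3 -5.6] xyz [ 0.4716 -0.1922  0.0844] rp [-90.  -0.] qd6 -0.344
```

Request:
{"fn": "move_arm", "kwargs": {"deltas": [{"dp": [0,0,0],"rotation": [0,1.6,0]},{"dp": [0,0,0],"rotation": [0,1.6,0]},{"dp": [0,0,0],"rotation": [0,1.6,0]},{"dp": [0,0,0],"rotation": [0,1.6,0]},{"dp": [0,0,0],"rotation": [0,1.6,0]}]}}

```text
t: 16.1
eef_pos: [0.4716, -0.1922, 0.0845]
ee_rot: [-1.57, -0.001, 0.021]
force: [0.2, -0.1, -6.2]
width: 0.0428
```

```bash
python3 m.py 4 5
```

```text
k4 16.1 yaw 1.18 e6 0.155 Mz 0.398 Mk 0.398 F [ 0.2 -0.1 -6.2] xyz [ 0.4716 -0.1922  0.0845] rp [-90.   -0.1] qd6 -0.342
  hold 16.15 yaw 1.05 e6 0.111 Mz 0.244 Mk 0.242 F [ 1.4 -1.  -5.5] xyz [ 0.4716 -0.1922  0.0845] rp [-90.   -0.1] qd6 0.064
  hold 16.2 yaw 1.20 e6 -0.530 Mz -0.007 Mk -0.008 F [ 0.7 -0.5 -6.1] xyz [ 0.4716 -0.1922  0.0845] rp [-90.   -0.1] qd6 0.034
  hold 16.25 yaw 1.25 e6 -0.166 Mz -0.025 Mk -0.027 F [ 1.1 -0.5 -5.7] xyz [ 0.4716 -0.1922  0.0845] rp [-90.   -0.1] qd6 0.009
  hold 16.3 yaw 1.26 e6 -0.014 Mz -0.045 Mk -0.046 F [ 1.1 -0.3 -6.4] xyz [ 0.4716 -0.1922  0.0845] rp [-90.   -0.1] qd6 0.001
  hold 16.35 yaw 1.25 e6 -0.022 Mz -0.003 Mk -0.003 F [-0.2 -0.2 -6.1] xyz [ 0.4716 -0.1922  0.0845] rp [-90.   -0.1] qd6 -0.002
```

Request:
{"fn": "move_arm", "kwargs": {"deltas": [{"dp": [0,0,0],"rotation": [0,1.6,0]},{"dp": [0,0,0],"rotation": [0,1.6,0]},{"dp": [0,0,0],"rotation": [0,1.6,0]},{"dp": [0,0,0],"rotation": [0,1.6,0]},{"dp": [0,0,0],"rotation": [0,1.6,0]}], "squeeze": 60}}

```text
t: 16.77
eef_pos: [0.4716, -0.1921, 0.0845]
ee_rot: [-1.57, -0.001, -0.116]
force: [0.3, -0.8, -6.0]
width: 0.0432
```

```bash
python3 m.py 4
```

```text
k4 16.77 yaw -6.64 e6 0.093 Mz 0.499 Mk 0.498 F [ 0.3 -0.8 -6. ] xyz [ 0.4716 -0.1921  0.0845] rp [-90.  -0.] qd6 -0.336
```

Request:
{"fn": "move_arm", "kwargs": {"deltas": [{"dp": [0,0,0],"rotation": [0,1.6,0]},{"dp": [0,0,0],"rotation": [0,1.6,0]},{"dp": [0,0,0],"rotation": [0,1.6,0]},{"dp": [0,0,0],"rotation": [0,1.6,0]},{"dp": [0,0,0],"rotation": [0,1.6,0]}]}}

```text
t: 17.18
eef_pos: [0.4716, -0.1921, 0.0846]
ee_rot: [-1.571, -0.001, -0.255]
force: [0.4, -0.6, -5.9]
width: 0.0428
```

```bash
python3 m.py 4
```

```text
k4 17.18 yaw -14.60 e6 0.031 Mz 0.487 Mk 0.487 F [ 0.4 -0.6 -5.9] xyz [ 0.4716 -0.1921  0.0846] rp [-90.  -0.] qd6 -0.333
```

Request:
{"fn": "move_arm", "kwargs": {"deltas": [{"dp": [0,0,0],"rotation": [0,1.6,0]},{"dp": [0,0,0],"rotation": [0,1.6,0]},{"dp": [0,0,0],"rotation": [0,1.6,0]},{"dp": [0,0,0],"rotation": [0,1.6,0]}]}}

```text
t: 17.52
eef_pos: [0.4716, -0.1921, 0.0846]
ee_rot: [-1.571, -0.0, -0.365]
force: [1.0, -1.8, -5.7]
width: 0.0431
```

```bash
python3 m.py 4
```

```text
k4 17.52 yaw -20.94 e6 -0.020 Mz 0.534 Mk 0.532 F [ 1.  -1.8 -5.7] xyz [ 0.4716 -0.1921  0.0846] rp [-90.  -0.] qd6 -0.332
```

Request:
{"fn": "move_arm", "kwargs": {"deltas": [{"dp": [0,0,0],"rotation": [0,1.6,0]},{"dp": [0,0,0],"rotation": [0,1.6,0]}]}}

```text
t: 17.68
eef_pos: [0.4716, -0.192, 0.0847]
ee_rot: [-1.572, -0.001, -0.421]
force: [1.0, 0.3, -6.0]
width: 0.0425
```

```bash
python3 m.py 4
```

```text
k4 17.68 yaw -24.10 e6 -0.046 Mz 0.586 Mk 0.585 F [ 1.   0.3 -6. ] xyz [ 0.4716 -0.192   0.0847] rp [-90.  -0.] qd6 -0.333
```

Request:
{"fn": "move_arm", "kwargs": {"deltas": [{"dp": [0,0,0],"rotation": [0,1.6,0]}]}}

```text
t: 17.77
eef_pos: [0.4716, -0.192, 0.0847]
ee_rot: [-1.572, -0.001, -0.448]
force: [1.4, 0.6, -5.7]
width: 0.0431
```

```bash
python3 m.py 4 5
```

```text
k4 17.77 yaw -25.69 e6 -0.060 Mz 0.658 Mk 0.656 F [ 1.4  0.6 -5.7] xyz [ 0.4716 -0.192   0.0847] rp [-90.1  -0. ] qd6 -0.332
  hold 17.82 yaw -25.81 e6 -0.089 Mz 0.466 Mk 0.466 F [ 0.5 -0.5 -6. ] xyz [ 0.4717 -0.192   0.0847] rp [-90.1  -0. ] qd6 0.060
  hold 17.87 yaw -25.68 e6 -0.692 Mz 0.265 Mk 0.264 F [ 0.8 -0.9 -5.5] xyz [ 0.4717 -0.192   0.0847] rp [-90.1  -0. ] qd6 0.030
  hold 17.92 yaw -25.64 e6 -0.345 Mz 0.161 Mk 0.160 F [ 0.7 -1.3 -5.9] xyz [ 0.4717 -0.192   0.0847] rp [-90.  -0.] qd6 0.005
  hold 17.97 yaw -25.64 e6 -0.243 Mz 0.258 Mk 0.257 F [ 1.2 -0.1 -5.6] xyz [ 0.4716 -0.192   0.0847] rp [-90.  -0.] qd6 -0.003
  hold 18.02 yaw -25.65 e6 -0.259 Mz 0.245 Mk 0.244 F [ 0.9 -0.3 -4.9] xyz [ 0.4716 -0.192   0.0847] rp [-90.  -0.] qd6 -0.003
```

Request:
{"fn": "move_arm", "kwargs": {"deltas": [{"dp": [0,0,0],"rotation": [0,0,0]},{"dp": [0,0,0],"rotation": [0,0,0]},{"dp": [0,0,0],"rotation": [0,0,0]},{"dp": [0,-25,0],"rotation": [0,0,0]},{"dp": [0,-40,0],"rotation": [0,0,0]}], "jaw": 75}}

```text
t: 18.43
eef_pos: [0.4682, -0.1918, 0.1461]
ee_rot: [-1.575, 0.009, -0.447]
force: [2.2, 0.0, 0.1]
width: 0.0614
```

Request:
{"fn": "move_arm", "kwargs": {"deltas": [{"dp": [0,0,0],"rotation": [0,-7,0]},{"dp": [0,0,0],"rotation": [0,-7,0]},{"dp": [0,0,0],"rotation": [0,-7,0]},{"dp": [0,0,0],"rotation": [0,-7,0]},{"dp": [0,0,0],"rotation": [0,-7,0]}]}}

```text
t: 18.85
eef_pos: [0.4746, -0.1931, 0.1581]
ee_rot: [-1.575, -0.008, 0.178]
force: [0.7, -0.4, -0.6]
width: 0.0618
```

Request:
{"fn": "move_arm", "kwargs": {"deltas": [{"dp": [0,0,0],"rotation": [0,-7,0]},{"dp": [0,0,0],"rotation": [0,-7,0]},{"dp": [0,0,0],"rotation": [0,-7,0]},{"dp": [0,0,0],"rotation": [0,-7,0]},{"dp": [0,0,0],"rotation": [0,0,0]}]}}

```text
t: 19.27
eef_pos: [0.476, -0.1936, 0.1612]
ee_rot: [-1.583, -0.008, 0.684]
force: [0.3, 0.2, 0.4]
width: 0.0618
```

```bash
sed -i 's/1:(.5565,-.1767)/1:(.5570,-.1775)/;s/2:(.5724,-.2618)/2:(.5718,-.2619)/;s/4:(.4715,-.1932)/4:(.4716,-.1926)/' h.py; python3 -c "
from h import *
go(*K[2],.145)"
```

```text
t 19.27 pos [ 0.476  -0.1936  0.1612] yaw 39.2 q6 -0.89 w 0.0618 F [0.3 0.2 0.4] Mz -0.017
total dp [  30.9   17.8 -113.3] rot [ 0.7 -0.   0.5] rows 2.717100559056504
```

Request:
{"fn": "move_arm", "kwargs": {"deltas": [{"dp": [8,4,-29],"rotation": [0.7,0,0.5]},{"dp": [8,4,-29],"rotation": [0,0,0]},{"dp": [8,0,-29],"rotation": [0,0,0]},{"dp": [7,0,-25],"rotation": [0,0,0]},{"dp": [0,0,0],"rotation": [0,0,0]}]}}

```text
t: 19.68
eef_pos: [0.574, -0.2637, 0.156]
ee_rot: [-1.573, -0.003, 0.666]
force: [0.8, 0.3, 0.8]
width: 0.0616
```

```bash
python3 w.py 2
```

```text
t 19.68 pos [ 0.574  -0.2637  0.156 ] yaw 38.2 q6 -0.78 w 0.0616 F [0.8 0.3 0.8] Mz -0.013
total dp [-0.8 76.   2.9] rot [ 0.1 -0.   0.2] rows 1.8227941381940562
[405.82864011 115.11109203] 5824 [ 0.4882 -0.2784  0.1053] mid [ 0.4881 -0.2777  0.1046] [0.0432 0.0431 0.0092 0.    ]
[547.85443402 194.29036583] 5221 [ 0.4724 -0.1951  0.1052] mid [ 0.472  -0.1936  0.1042] [0.0438 0.0438 0.0084 0.    ]
[326.14662494 261.22016093] 4474 [ 0.5714 -0.2625  0.1053] mid [ 0.5724 -0.2617  0.1044] [0.0433 0.0433 0.0089 0.    ]
```

Request:
{"fn": "move_arm", "kwargs": {"deltas": [{"dp": [0,35,2],"rotation": [0,0,0.2]},{"dp": [0,25,0],"rotation": [0,0,0]},{"dp": [0,14,0],"rotation": [0,0,0]},{"dp": [0,0,0],"rotation": [0,0,0]}]}}

```text
t: 20.07
eef_pos: [0.5717, -0.2614, 0.0816]
ee_rot: [-1.575, -0.002, 0.651]
force: [-1.0, 0.9, -0.1]
width: 0.0617
```

```bash
python3 -c "
from h import *
go(*K[2],.082)"
```

```text
t 20.07 pos [ 0.5717 -0.2614  0.0816] yaw 37.3 q6 -0.8 w 0.0617 F [-1.   0.9 -0.1] Mz -0.015
total dp [-0.2 -0.4 -0.4] rot [ 0.3 -0.   0.1] rows 0.035686955992125534
```

Request:
{"fn": "move_arm", "kwargs": {"deltas": [{"dp": [0,0,0],"rotation": [0,0,0]},{"dp": [0,0,0],"rotation": [0,0,0]},{"dp": [0,0,0],"rotation": [0,0,0]},{"dp": [0,0,0],"rotation": [0,0,0]},{"dp": [0,0,0],"rotation": [0,0,0]}], "jaw": 255}}

```text
t: 20.48
eef_pos: [0.5716, -0.2611, 0.0843]
ee_rot: [-1.577, -0.003, 0.646]
force: [3.6, -3.5, -12.2]
width: 0.0428
```

```bash
python3 m.py 2
```

```text
k2 20.48 yaw 37.04 e6 -0.077 Mz 0.072 Mk 0.070 F [  3.6  -3.5 -12.2] xyz [ 0.5716 -0.2611  0.0843] rp [-90.4  -0.2] qd6 -0.003
```

Request:
{"fn": "move_arm", "kwargs": {"deltas": [{"dp": [0,0,0],"rotation": [0,1.6,0]},{"dp": [0,0,0],"rotation": [0,1.6,0]},{"dp": [0,0,0],"rotation": [0,1.6,0]},{"dp": [0,0,0],"rotation": [0,1.6,0]},{"dp": [0,0,0],"rotation": [0,1.6,0]}]}}

```text
t: 20.9
eef_pos: [0.5716, -0.2609, 0.0842]
ee_rot: [-1.576, -0.005, 0.503]
force: [1.7, -1.4, -6.1]
width: 0.0428
```

```bash
python3 m.py 2
```

```text
k2 20.9 yaw 28.83 e6 0.125 Mz 0.476 Mk 0.475 F [ 1.7 -1.4 -6.1] xyz [ 0.5716 -0.2609  0.0842] rp [-90.3  -0.3] qd6 -0.346
```

Request:
{"fn": "move_arm", "kwargs": {"deltas": [{"dp": [0,0,0],"rotation": [0,1.6,0]},{"dp": [0,0,0],"rotation": [0,1.6,0]},{"dp": [0,0,0],"rotation": [0,1.6,0]},{"dp": [0,0,0],"rotation": [0,1.6,0]},{"dp": [0,0,0],"rotation": [0,1.6,0]}]}}

```text
t: 21.32
eef_pos: [0.5715, -0.2608, 0.0843]
ee_rot: [-1.576, -0.005, 0.359]
force: [1.1, -1.9, -6.2]
width: 0.0429
```

```bash
python3 m.py 2
```

```text
k2 21.32 yaw 20.55 e6 0.062 Mz 0.555 Mk 0.554 F [ 1.1 -1.9 -6.2] xyz [ 0.5715 -0.2608  0.0843] rp [-90.3  -0.3] qd6 -0.346
```

Request:
{"fn": "move_arm", "kwargs": {"deltas": [{"dp": [0,0,0],"rotation": [0,1.6,0]},{"dp": [0,0,0],"rotation": [0,1.6,0]},{"dp": [0,0,0],"rotation": [0,1.6,0]},{"dp": [0,0,0],"rotation": [0,1.6,0]}]}}

```text
t: 21.65
eef_pos: [0.5715, -0.2607, 0.0844]
ee_rot: [-1.575, -0.006, 0.244]
force: [1.7, -1.8, -7.1]
width: 0.0429
```

```bash
python3 m.py 2
```

```text
k2 21.65 yaw 13.96 e6 0.008 Mz 0.549 Mk 0.548 F [ 1.7 -1.8 -7.1] xyz [ 0.5715 -0.2607  0.0844] rp [-90.2  -0.3] qd6 -0.344
```

Request:
{"fn": "move_arm", "kwargs": {"deltas": [{"dp": [0,0,0],"rotation": [0,1.6,0]},{"dp": [0,0,0],"rotation": [0,1.6,0]}]}}

```text
t: 21.82
eef_pos: [0.5715, -0.2607, 0.0844]
ee_rot: [-1.575, -0.006, 0.186]
force: [1.3, -1.5, -7.7]
width: 0.0434
```

```bash
python3 m.py 2 4
```

```text
k2 21.82 yaw 10.67 e6 -0.019 Mz 0.595 Mk 0.593 F [ 1.3 -1.5 -7.7] xyz [ 0.5715 -0.2607  0.0844] rp [-90.2  -0.3] qd6 -0.345
  hold 21.87 yaw 10.54 e6 -0.033 Mz 0.341 Mk 0.340 F [ 1.4 -1.6 -7.3] xyz [ 0.5715 -0.2606  0.0844] rp [-90.2  -0.3] qd6 0.066
  hold 21.92 yaw 10.69 e6 -0.661 Mz 0.137 Mk 0.137 F [ 0.9 -1.9 -7.3] xyz [ 0.5715 -0.2606  0.0844] rp [-90.2  -0.3] qd6 0.034
  hold 21.97 yaw 10.74 e6 -0.292 Mz 0.070 Mk 0.069 F [ 2.  -1.9 -6.9] xyz [ 0.5714 -0.2607  0.0844] rp [-90.2  -0.4] qd6 0.009
  hold 22.02 yaw 10.74 e6 -0.140 Mz 0.112 Mk 0.110 F [ 1.8 -2.3 -6.4] xyz [ 0.5714 -0.2607  0.0844] rp [-90.2  -0.4] qd6 0.002
```

Request:
{"fn": "move_arm", "kwargs": {"deltas": [{"dp": [0,0,0],"rotation": [0,0,0]},{"dp": [0,0,0],"rotation": [0,0,0]},{"dp": [0,0,0],"rotation": [0,0,0]},{"dp": [0,-25,0],"rotation": [0,0,0]},{"dp": [0,-40,0],"rotation": [0,0,0]}], "jaw": 75}}

```text
t: 22.43
eef_pos: [0.5674, -0.2593, 0.1454]
ee_rot: [-1.57, 0.003, 0.188]
force: [0.1, 0.2, -0.9]
width: 0.0614
```

```bash
python3 -c "
from h import *
go(*K[1],.145)"
```

```text
t 22.43 pos [ 0.5674 -0.2593  0.1454] yaw 10.8 q6 -1.27 w 0.0614 F [ 0.1  0.2 -0.9] Mz 0.067
total dp [ 5.1  0.5 82.3] rot [-0.  -0.  -0.2] rows 1.9747306548818213
```

Request:
{"fn": "move_arm", "kwargs": {"deltas": [{"dp": [2,-4,28],"rotation": [0,0,0]},{"dp": [2,-4,27],"rotation": [0,0,0]},{"dp": [1,0,26],"rotation": [0,0,0]},{"dp": [0,0,0],"rotation": [0,0,0]}]}}

```text
t: 22.77
eef_pos: [0.5623, -0.179, 0.1658]
ee_rot: [-1.577, -0.013, 0.187]
force: [-1.1, -0.8, 0.3]
width: 0.0622
```

```bash
python3 w.py 1
```

```text
t 22.77 pos [ 0.5623 -0.179   0.1658] yaw 10.7 q6 -1.41 w 0.0622 F [-1.1 -0.8  0.3] Mz 0.027
total dp [-6.  85.7  3. ] rot [ 0.3 -0.   0.7] rows 2.054967733905072
[159.93722755  83.28491718] 5735 [ 0.4876 -0.2763  0.1054] mid [ 0.488  -0.2773  0.1042] [0.0429 0.0435 0.0085 0.    ]
[327.75685719  82.57830472] 5651 [ 0.4717 -0.1932  0.1054] mid [ 0.4718 -0.193   0.1046] [0.0427 0.0427 0.0089 0.    ]
[177.11766182 243.50652283] 3986 [ 0.5699 -0.2598  0.1053] mid [ 0.5718 -0.261   0.1043] [0.0425 0.0427 0.0085 0.    ]
[327.3857177  244.33556246] 4187 [ 0.5547 -0.1774  0.1053] mid [ 0.5559 -0.1771  0.1043] [0.0424 0.043  0.0083 0.    ]
```

Request:
{"fn": "move_arm", "kwargs": {"deltas": [{"dp": [-5.5,35,3],"rotation": [0.3,0,0.7]},{"dp": [0,30,0],"rotation": [0,0,0]},{"dp": [0,17,0],"rotation": [0,0,0]},{"dp": [0,0,0],"rotation": [0,0,0]}]}}

```text
t: 23.15
eef_pos: [0.5615, -0.1793, 0.0868]
ee_rot: [-1.576, -0.012, 0.191]
force: [-0.6, -0.6, -0.4]
width: 0.062
```

```bash
sed -i 's/1:(.5570,-.1775)/1:(.5564,-.1774)/' h.py; python3 -c "
from h import *
go(*K[1],.082)"
```

```text
t 23.15 pos [ 0.5615 -0.1793  0.0868] yaw 11.0 q6 -1.41 w 0.062 F [-0.6 -0.6 -0.4] Mz -0.011
total dp [-4.7  4.8  2.8] rot [ 0.3 -0.   0.7] rows 0.11455830187152716
```

Request:
{"fn": "move_arm", "kwargs": {"deltas": [{"dp": [-5,4,3],"rotation": [0.3,0,0.7]},{"dp": [0,0,0],"rotation": [0,0,0]}]}}

```text
t: 23.32
eef_pos: [0.5556, -0.1782, 0.0829]
ee_rot: [-1.57, 0.003, 0.191]
force: [-0.6, -0.2, 0.2]
width: 0.062
```

```bash
python3 -c "
from h import *
go(*K[1],.082)"
```

```text
t 23.32 pos [ 0.5556 -0.1782  0.0829] yaw 10.9 q6 -1.4 w 0.062 F [-0.6 -0.2  0.2] Mz 0.003
total dp [0.9 0.9 0.6] rot [-0.  -0.  -0.2] rows 0.023690523215020586
```

Request:
{"fn": "move_arm", "kwargs": {"deltas": [{"dp": [0.8,0.5,0.5],"rotation": [0,0,0]},{"dp": [0,0,0],"rotation": [0,0,0]},{"dp": [0,0,0],"rotation": [0,0,0]},{"dp": [0,0,0],"rotation": [0,0,0]},{"dp": [0,0,0],"rotation": [0,0,0]}], "jaw": 255}}

```text
t: 23.73
eef_pos: [0.5575, -0.1757, 0.0852]
ee_rot: [-1.568, -0.001, 0.189]
force: [2.5, -10.3, -12.3]
width: 0.0428
```

```bash
python3 m.py 1
```

```text
k1 23.73 yaw 10.85 e6 0.000 Mz 0.071 Mk 0.055 F [  2.5 -10.3 -12.3] xyz [ 0.5575 -0.1757  0.0852] rp [-89.8  -0.1] qd6 -0.000
```

Request:
{"fn": "move_arm", "kwargs": {"deltas": [{"dp": [0,0,0],"rotation": [0,1.6,0]},{"dp": [0,0,0],"rotation": [0,1.6,0]},{"dp": [0,0,0],"rotation": [0,1.6,0]},{"dp": [0,0,0],"rotation": [0,1.6,0]},{"dp": [0,0,0],"rotation": [0,1.6,0]}]}}

```text
t: 24.15
eef_pos: [0.5576, -0.176, 0.0852]
ee_rot: [-1.569, -0.001, 0.049]
force: [0.6, 0.5, -4.7]
width: 0.0429
```

```bash
python3 m.py 1
```

```text
k1 24.15 yaw 2.81 e6 0.102 Mz 0.451 Mk 0.451 F [ 0.6  0.5 -4.7] xyz [ 0.5576 -0.176   0.0852] rp [-89.9  -0.1] qd6 -0.342
```

Request:
{"fn": "move_arm", "kwargs": {"deltas": [{"dp": [0,0,0],"rotation": [0,1.6,0]},{"dp": [0,0,0],"rotation": [0,1.6,0]},{"dp": [0,0,0],"rotation": [0,1.6,0]},{"dp": [0,0,0],"rotation": [0,1.6,0]},{"dp": [0,0,0],"rotation": [0,1.6,0]}]}}

```text
t: 24.57
eef_pos: [0.5576, -0.1762, 0.0852]
ee_rot: [-1.569, -0.001, -0.093]
force: [1.0, -0.8, -5.0]
width: 0.0431
```

```bash
python3 m.py 1
```

```text
k1 24.57 yaw -5.33 e6 0.038 Mz 0.513 Mk 0.511 F [ 1.  -0.8 -5. ] xyz [ 0.5576 -0.1762  0.0852] rp [-89.9  -0. ] qd6 -0.341
```

Request:
{"fn": "move_arm", "kwargs": {"deltas": [{"dp": [0,0,0],"rotation": [0,1.6,0]},{"dp": [0,0,0],"rotation": [0,1.6,0]},{"dp": [0,0,0],"rotation": [0,1.6,0]}]}}

```text
t: 24.82
eef_pos: [0.5575, -0.1762, 0.0853]
ee_rot: [-1.57, -0.001, -0.178]
force: [1.1, 0.7, -5.5]
width: 0.0427
```

```bash
python3 m.py 1
```

```text
k1 24.82 yaw -10.20 e6 -0.001 Mz 0.615 Mk 0.615 F [ 1.1  0.7 -5.5] xyz [ 0.5575 -0.1762  0.0853] rp [-90.  -0.] qd6 -0.341
```

Request:
{"fn": "move_arm", "kwargs": {"deltas": [{"dp": [0,0,0],"rotation": [0,1.6,0]},{"dp": [0,0,0],"rotation": [0,1.6,0]}]}}

```text
t: 24.98
eef_pos: [0.5575, -0.1763, 0.0853]
ee_rot: [-1.57, -0.001, -0.235]
force: [0.8, -0.3, -5.6]
width: 0.0433
```

```bash
python3 m.py 1 4
```

```text
k1 24.98 yaw -13.44 e6 -0.023 Mz 0.528 Mk 0.527 F [ 0.8 -0.3 -5.6] xyz [ 0.5575 -0.1763  0.0853] rp [-90.  -0.] qd6 -0.340
  hold 25.03 yaw -13.56 e6 -0.045 Mz 0.345 Mk 0.344 F [ 1.2  0.1 -5. ] xyz [ 0.5575 -0.1763  0.0853] rp [-90.  -0.] qd6 0.064
  hold 25.08 yaw -13.42 e6 -0.672 Mz 0.204 Mk 0.201 F [ 1.9 -0.2 -5.8] xyz [ 0.5576 -0.1763  0.0853] rp [-90.  -0.] qd6 0.036
  hold 25.13 yaw -13.38 e6 -0.314 Mz 0.169 Mk 0.167 F [ 1.4 -0.6 -5.4] xyz [ 0.5575 -0.1763  0.0853] rp [-90.  -0.] qd6 0.008
  hold 25.18 yaw -13.37 e6 -0.174 Mz 0.163 Mk 0.162 F [ 0.8 -0.3 -4.3] xyz [ 0.5575 -0.1763  0.0853] rp [-90.  -0.] qd6 0.000
```

Request:
{"fn": "move_arm", "kwargs": {"deltas": [{"dp": [0,0,0],"rotation": [0,0,0]},{"dp": [0,0,0],"rotation": [0,0,0]},{"dp": [0,0,0],"rotation": [0,0,0]},{"dp": [0,-25,0],"rotation": [0,0,0]},{"dp": [0,-40,0],"rotation": [0,0,0]}], "jaw": 75}}

```text
t: 25.6
eef_pos: [0.5538, -0.1761, 0.1461]
ee_rot: [-1.571, 0.01, -0.233]
force: [1.7, -0.8, -0.3]
width: 0.0617
```

```bash
python3 -c "
from h import *
go(*K[3],.145)"
```

```text
t 25.6 pos [ 0.5538 -0.1761  0.1461] yaw -13.4 q6 -1.83 w 0.0617 F [ 1.7 -0.8 -0.3] Mz 0.027
total dp [ -40.4    1.6 -114.3] rot [ 0.   0.  -0.6] rows 2.740415384032959
```

Request:
{"fn": "move_arm", "kwargs": {"deltas": [{"dp": [-11,-5,-30],"rotation": [0,0,0]},{"dp": [-11,-3,-30],"rotation": [0,0,0]},{"dp": [-10,0,-30],"rotation": [0,0,0]},{"dp": [-9,0,-25],"rotation": [0,0,0]},{"dp": [0,0,0],"rotation": [0,0,0]}]}}

```text
t: 26.02
eef_pos: [0.4927, -0.2825, 0.1675]
ee_rot: [-1.572, -0.01, -0.225]
force: [0.6, 0.2, 0.1]
width: 0.0618
```

```bash
python3 w.py 3
```

```text
t 26.02 pos [ 0.4927 -0.2825  0.1675] yaw -12.9 q6 -1.62 w 0.0618 F [0.6 0.2 0.1] Mz 0.006
total dp [-6.4 87.4  3.4] rot [ 0.1 -0.   0.6] rows 2.095651876139113
[471.79121579 182.49013367] 4713 [ 0.4708 -0.1942  0.1052] mid [ 0.4717 -0.1933  0.1044] [0.0434 0.0431 0.0088 0.    ]
[327.65218447 243.20024272] 4120 [ 0.4865 -0.2774  0.1054] mid [ 0.4878 -0.2776  0.1042] [0.043  0.0427 0.0082 0.    ]
[379.67987958 362.01555444] 1993 [ 0.5667 -0.2629  0.1055] mid [ 0.5681 -0.2636  0.1041] [0.0304 0.0382 0.008  0.    ]
```

Request:
{"fn": "move_arm", "kwargs": {"deltas": [{"dp": [-7,35,3],"rotation": [0,0,0.6]},{"dp": [-2,30,0],"rotation": [0,0,0]},{"dp": [-1,20,0],"rotation": [0,0,0]},{"dp": [0,0,0],"rotation": [0,0,0]}]}}

```text
t: 26.4
eef_pos: [0.4884, -0.2776, 0.0844]
ee_rot: [-1.572, -0.011, -0.227]
force: [-0.3, 0.4, -0.5]
width: 0.062
```

```bash
python3 -c "
from h import *
go(*K[3],.082)"
```

```text
t 26.4 pos [ 0.4884 -0.2776  0.0844] yaw -13.0 q6 -1.63 w 0.062 F [-0.3  0.4 -0.5] Mz 0.01
total dp [-0.3  2.4 -0.5] rot [ 0.1 -0.   0.6] rows 0.08663552416173764
```

Request:
{"fn": "move_arm", "kwargs": {"deltas": [{"dp": [0,2,0],"rotation": [0,0,0.6]},{"dp": [0,0,0],"rotation": [0,0,0]},{"dp": [0,0,0],"rotation": [0,0,0]},{"dp": [0,0,0],"rotation": [0,0,0]},{"dp": [0,0,0],"rotation": [0,0,0]}], "jaw": 255}}

```text
t: 26.82
eef_pos: [0.4906, -0.2771, 0.0847]
ee_rot: [-1.573, -0.0, -0.225]
force: [1.3, -4.2, -13.6]
width: 0.0433
```

```bash
python3 m.py 3
```

```text
k3 26.82 yaw -12.87 e6 -0.004 Mz 0.008 Mk -0.003 F [  1.3  -4.2 -13.6] xyz [ 0.4906 -0.2771  0.0847] rp [-90.1  -0. ] qd6 -0.001
```

Request:
{"fn": "move_arm", "kwargs": {"deltas": [{"dp": [0,0,0],"rotation": [0,1.6,0]},{"dp": [0,0,0],"rotation": [0,1.6,0]},{"dp": [0,0,0],"rotation": [0,1.6,0]},{"dp": [0,0,0],"rotation": [0,1.6,0]},{"dp": [0,0,0],"rotation": [0,1.6,0]}]}}

```text
t: 27.23
eef_pos: [0.4905, -0.2775, 0.0847]
ee_rot: [-1.573, -0.001, -0.367]
force: [0.9, -2.6, -8.1]
width: 0.0431
```

```bash
python3 m.py 3
```

```text
k3 27.23 yaw -21.02 e6 0.108 Mz 0.473 Mk 0.466 F [ 0.9 -2.6 -8.1] xyz [ 0.4905 -0.2775  0.0847] rp [-90.1  -0.1] qd6 -0.344
```

Request:
{"fn": "move_arm", "kwargs": {"deltas": [{"dp": [0,0,0],"rotation": [0,1.6,0]},{"dp": [0,0,0],"rotation": [0,1.6,0]},{"dp": [0,0,0],"rotation": [0,1.6,0]},{"dp": [0,0,0],"rotation": [0,1.6,0]},{"dp": [0,0,0],"rotation": [0,1.6,0]}]}}

```text
t: 27.65
eef_pos: [0.4904, -0.2778, 0.0847]
ee_rot: [-1.573, -0.002, -0.511]
force: [0.0, -4.2, -7.8]
width: 0.0431
```

```bash
python3 m.py 3
```

```text
k3 27.65 yaw -29.25 e6 0.046 Mz 0.515 Mk 0.506 F [ 0.  -4.2 -7.8] xyz [ 0.4904 -0.2778  0.0847] rp [-90.1  -0.1] qd6 -0.340
```

Request:
{"fn": "move_arm", "kwargs": {"deltas": [{"dp": [0,0,0],"rotation": [0,1.6,0]},{"dp": [0,0,0],"rotation": [0,1.6,0]},{"dp": [0,0,0],"rotation": [0,1.6,0]}]}}

```text
t: 27.9
eef_pos: [0.4902, -0.278, 0.0847]
ee_rot: [-1.573, -0.002, -0.596]
force: [0.6, -3.0, -8.3]
width: 0.0429
```

```bash
python3 m.py 3
```

```text
k3 27.9 yaw -34.17 e6 0.008 Mz 0.540 Mk 0.533 F [ 0.6 -3.  -8.3] xyz [ 0.4902 -0.278   0.0847] rp [-90.1  -0.1] qd6 -0.340
```

Request:
{"fn": "move_arm", "kwargs": {"deltas": [{"dp": [0,0,0],"rotation": [0,1.6,0]},{"dp": [0,0,0],"rotation": [0,1.6,0]}]}}

```text
t: 28.07
eef_pos: [0.4902, -0.2781, 0.0848]
ee_rot: [-1.573, -0.003, -0.653]
force: [0.3, -3.5, -8.7]
width: 0.0429
```

```bash
python3 m.py 3 4
```

```text
k3 28.07 yaw -37.44 e6 -0.019 Mz 0.622 Mk 0.615 F [ 0.3 -3.5 -8.7] xyz [ 0.4902 -0.2781  0.0848] rp [-90.1  -0.2] qd6 -0.342
  hold 28.12 yaw -37.57 e6 -0.039 Mz 0.409 Mk 0.402 F [ 0.2 -3.2 -7.4] xyz [ 0.4902 -0.2781  0.0848] rp [-90.1  -0.2] qd6 0.063
  hold 28.17 yaw -37.43 e6 -0.663 Mz 0.161 Mk 0.155 F [ 0.9 -3.2 -7.9] xyz [ 0.4902 -0.2782  0.0848] rp [-90.1  -0.2] qd6 0.033
  hold 28.22 yaw -37.38 e6 -0.298 Mz 0.167 Mk 0.160 F [ 0.8 -3.2 -8.2] xyz [ 0.4902 -0.2781  0.0848] rp [-90.1  -0.2] qd6 0.009
  hold 28.27 yaw -37.37 e6 -0.150 Mz 0.110 Mk 0.106 F [ 0.1 -2.4 -8.2] xyz [ 0.4902 -0.2781  0.0848] rp [-90.1  -0.2] qd6 -0.001
```

Request:
{"fn": "move_arm", "kwargs": {"deltas": [{"dp": [0,0,0],"rotation": [0,0,0]},{"dp": [0,0,0],"rotation": [0,0,0]},{"dp": [0,0,0],"rotation": [0,0,0]},{"dp": [0,-25,0],"rotation": [0,0,0]},{"dp": [0,-40,0],"rotation": [0,0,0]}], "jaw": 75}}

```text
t: 28.68
eef_pos: [0.4873, -0.2765, 0.1467]
ee_rot: [-1.575, 0.006, -0.651]
force: [0.9, -0.9, -0.3]
width: 0.0615
```

```bash
python3 -c "
from h import *
go(*K[4],.145)"
```

```text
t 28.68 pos [ 0.4873 -0.2765  0.1467] yaw -37.3 q6 -2.06 w 0.0615 F [ 0.9 -0.9 -0.3] Mz 0.001
total dp [-63.4   1.8  57.2] rot [ 0.3  0.  -0.3] rows 1.5197432823354735
```

Request:
{"fn": "move_arm", "kwargs": {"deltas": [{"dp": [0,-40,0],"rotation": [0,0,0]},{"dp": [0,-40,0],"rotation": [0,0,0]},{"dp": [0,0,0],"rotation": [0,0,0]},{"dp": [0,0,0],"rotation": [0,0,0]}]}}

```text
t: 29.02
eef_pos: [0.4912, -0.2776, 0.2414]
ee_rot: [-1.571, -0.008, -0.648]
force: [0.2, -0.6, -0.1]
width: 0.0616
```

```bash
python3 -c "
from h import *
import cv2
go(*K[3],.2)
cv2.imwrite('pics/end.png',arm.grab_frame('scene')['pixels'][:,:,::-1])"
```

```text
t 29.02 pos [ 0.4912 -0.2776  0.2414] yaw -37.2 q6 -2.06 w 0.0616 F [ 0.2 -0.6 -0.1] Mz -0.016
total dp [-2.5 41.4 -2.2] rot [ 0.  -0.   0.5] rows 0.9928395676262517
```

View pics/end.png

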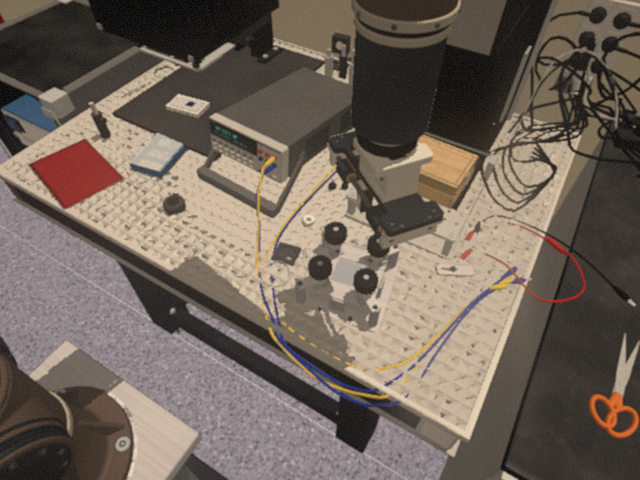

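The scene view shows the gripper well above the knobs, which are at about (336,232), (378,244), (320,266) and (366,281). Nothing is touched, so I'm handing in.

```bash
python3 -c "
from station import arm
print(arm.job_done())"
```

```text
the job is handed in; nothing more can be done
None
```

I clamped the cover in two crisscross passes and handed the job in at about 29 s of the 72 s allowed. There is no direct force reading, so the forces below are estimates from turn angle and torque.

- **First pass (order 1, 3, 2, 4):** each knob met the cover about 26 to 30° clockwise. I stopped 11 to 12° further on, at roughly 17 to 18 N each.
- **Second pass (order 4, 2, 1, 3):** I turned each knob on by another 24 to 27°. From the angle past contact that gives 58, 57, 54 and 53 N, in the order turned.
- **Torque check:** the torque readings put the knobs at about 45 to 70 N, also inside the 42 to 78 N band. The two estimates agree least on knob 4, the tightest: about 58 N by angle, and 65 to 70 N by torque. Single moment readings scatter by roughly ±10 N.
- **After release:** the last picture shows the gripper well clear above the knobs, and the measured force is about zero. I did not re-measure the knobs after letting go. Knob 1 turned about as stiffly with its two neighbours tight as knob 4 did with none tight. I took that to mean the screws do not disturb one another.

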